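Clear the credenza and set two straightedges to the key board

TASK

Get the key board ready for marking out: put every loose brass key hook into the open drawer of the little chest and slide the drawer fully shut. Lay both straightedges flat on the terrazzo against the board: the long one flush along the long edge that faces the robot, its ends level with the board's ends, and the short one flush along the board's left-hand end (as the robot sees it), centred on it, both to within a centimetre along the edge. Leave the canister, both sunglasses and the pebble sculpture where they are.

Things in the scene. Friction and masses are not known exactly. Their poses are not given: they have to be found in the camera images.
- chest_drawer0 (a joint): opening of the chest's only drawer in m: 0 = fully shut, 0.134 = fully open (it starts 0.12 to 0.133 open). It slides with about 1 N of friction, no spring or latch, and stays where it is left.
- chest: Fixed small walnut chest, 200 mm deep, 210 mm wide, 90 mm tall, one drawer; origin at the centre of its underside, z up. Its front, and the drawer, face along its own -x (towards the robot). The carcass front face lies at x = -85 mm in this frame; the drawer slides out along -x.
- drawer_in (a point): Centre of the drawer's inner floor, 22 mm above the credenza; moves with the drawer; axes as the chest's (-x to the drawer front). Inside: x within +-77, y within +-84 mm; walls 6 mm thick, 46 mm high; front panel's outer face at x = -98.5 mm, its top 77 mm above the credenza. Open 0.12 or more, x from -77 to +36 mm is clear from above; 56 mm of height under the chest top.
- chest_drawer0_handle (a point): Middle of the drawer's brass bar handle: a round bar 11 mm thick and 116 mm long along y, its axis 52 mm above the credenza and 35 mm in front of the drawer front; moves with the drawer.
- board: Wooden key board 220 mm long (its y), 100 mm wide (its x), 14 mm thick, fixed flat to the credenza top, with a row of five small dark pilot marks; origin at the centre of its underside.
- board_edge (a point): Midpoint of the foot of the board's long edge that faces the robot; +x points into the board, y runs along the edge (edge from y = -110 to +110 mm), z up.
- board_end (a point): Midpoint of the foot of the board's left-hand short end (left as the robot sees it); +y points away from the board, x runs along the end (from -50 to +50 mm), z up.
- long: Loose long aluminium straightedge, 40 mm wide (its x), 220 mm long (its y), 8 mm thick, about 0.25 kg, with a wooden grip bar on top of its middle: 14 mm wide, 100 mm long along y, from 8 to 38 mm height. Symmetric, both long edges alike. Origin at the centre of its underside, z up.
- long_a (a point): Middle of the long straightedge's +y end, at its underside.
- long_b (a point): Middle of the long straightedge's -y end, at its underside.
- short: Loose short aluminium straightedge, 40 mm wide (its x), 80 mm long (its y), 8 mm thick, about 0.12 kg, with a wooden grip bar on top of its middle: 14 mm wide, 50 mm long along y, from 8 to 38 mm height. Symmetric, both long edges alike. Origin at the centre of its underside, z up.
- short_a (a point): Middle of the short straightedge's +y end, at its underside.
- short_b (a point): Middle of the short straightedge's -y end, at its underside.
- hook1: Loose brass-toned steel key hook, 0.07 kg, lying on its back plate (46 x 32 x 6 mm, x by y by z); a stem 10 x 12 mm rises from the plate's centre and ends in a finger 24 x 12 x 8 mm (x from -5 to +19 mm) at 24 to 32 mm height. Gripped across its 12 mm y width. Origin at the centre of the plate's underside, z up. May be absent.
- hook2: Loose brass-toned steel key hook, 0.07 kg, lying on its back plate (46 x 32 x 6 mm, x by y by z); a stem 10 x 12 mm rises from the plate's centre and ends in a finger 24 x 12 x 8 mm (x from -5 to +19 mm) at 24 to 32 mm height. Gripped across its 12 mm y width. Origin at the centre of the plate's underside, z up. May be absent.
- hook3: Loose brass-toned steel key hook, 0.07 kg, lying on its back plate (46 x 32 x 6 mm, x by y by z); a stem 10 x 12 mm rises from the plate's centre and ends in a finger 24 x 12 x 8 mm (x from -5 to +19 mm) at 24 to 32 mm height. Gripped across its 12 mm y width. Origin at the centre of the plate's underside, z up. May be absent.
- hook4: Loose brass-toned steel key hook, 0.07 kg, lying on its back plate (46 x 32 x 6 mm, x by y by z); a stem 10 x 12 mm rises from the plate's centre and ends in a finger 24 x 12 x 8 mm (x from -5 to +19 mm) at 24 to 32 mm height. Gripped across its 12 mm y width. Origin at the centre of the plate's underside, z up. May be absent.
- hook5: Loose brass-toned steel key hook, 0.07 kg, lying on its back plate (46 x 32 x 6 mm, x by y by z); a stem 10 x 12 mm rises from the plate's centre and ends in a finger 24 x 12 x 8 mm (x from -5 to +19 mm) at 24 to 32 mm height. Gripped across its 12 mm y width. Origin at the centre of the plate's underside, z up. May be absent.
- canister: Bystander, loose: clear acrylic canister with a clip-on lid, 94 mm across, 124 mm tall; origin at its underside.
- pebbles: Bystander, loose: white ceramic stack of three pebbles, 90 mm across, 72 mm tall; origin at its underside.
- sunglasses1: Bystander, loose: black plastic sunglasses, folded, 130 x 30 x 44 mm; origin at its underside.
- sunglasses2: Bystander, loose: brown plastic sunglasses, folded, 130 x 30 x 44 mm; origin at its underside.
Not all that is in view belongs to the job. There is more than one size of the long; the job needs the smallest.

How it is judged (in metres and radians):
On the way, in this order (a step that is already met when the one before it is completed fails the run):
1. every hook present lies in the drawer (x of hook1 in the frame of drawer_in between -0.079 and 0.079 m and y of hook1 in the frame of drawer_in between -0.086 and 0.086 m and z of hook1 in the frame of drawer_in between -0.006 and 0.05 m and x of hook2 in the frame of drawer_in between -0.079 and 0.079 m and y of hook2 in the frame of drawer_in between -0.086 and 0.086 m and z of hook2 in the frame of drawer_in between -0.006 and 0.05 m and x of hook3 in the frame of drawer_in between -0.079 and 0.079 m and y of hook3 in the frame of drawer_in between -0.086 and 0.086 m and z of hook3 in the frame of drawer_in between -0.006 and 0.05 m and x of hook4 in the frame of drawer_in between -0.079 and 0.079 m and y of hook4 in the frame of drawer_in between -0.086 and 0.086 m and z of hook4 in the frame of drawer_in between -0.006 and 0.05 m and x of hook5 in the frame of drawer_in between -0.079 and 0.079 m and y of hook5 in the frame of drawer_in between -0.086 and 0.086 m and z of hook5 in the frame of drawer_in between -0.006 and 0.05 m), for 0.2 s.
2. the drawer is slid shut with the hooks in it (all of step 1 and value of joint chest_drawer0 below 0.006 m), for 0.2 s.
At the end, for the whole second after the job is handed in: Every hook present is in the drawer, shut to within 6 mm. Both straightedges lie flat at rest, gap to the board at most 2.5 mm at both ends: the long one on the robot-facing edge, ends level within 10 mm; the short one on the left-hand end, centred within 12 mm (all of step 2 and x of long_a in the frame of board_edge between -0.0225 and -0.0175 m and x of long_b in the frame of board_edge between -0.0225 and -0.0175 m and y of long in the frame of board_edge between -0.01 and 0.01 m and y of short_a in the frame of board_end between 0.0175 and 0.0225 m and y of short_b in the frame of board_end between 0.0175 and 0.0225 m and x of short in the frame of board_end between -0.012 and 0.012 m and height (world z) of each of long, short below 0.003 m and angle between each of long, short's own z axis and vertical below 0.03 rad and linear speed of each of long, short below 0.01 m/s); the robot touches nothing.
It fails at once if the canister moved by more than 2 cm (distance of canister from where it was at the start of the episode above 0.02 m).
It fails at once if the pebble sculpture moved by more than 2 cm (distance of pebbles from where it was at the start of the episode above 0.02 m).
It fails at once if the black sunglasses moved by more than 2 cm (distance of sunglasses1 from where it was at the start of the episode above 0.02 m).
It fails at once if the brown sunglasses moved by more than 2 cm (distance of sunglasses2 from where it was at the start of the episode above 0.02 m).
Of hook1, hook2, hook3, hook4, hook5 only 3 to 5 are there at a start; the rules pass over those that are not, and their reading is None.
At some moment in a run one of hook1, hook2, hook3, hook4, hook5, long, short may be knocked a few centimetres aside while the robot is not near it.
Once in a run the grip may slacken for a moment while it holds something.
It also fails if it takes over 210 s, if anything falls off the work surface, if the arm or the gripper's body presses on something with over 40 N, if the wrist force passes 120 N, or if a joint passes its speed limit or range.

ROBOT

A 7-joint arm with a two-finger parallel gripper is mounted at the origin on the work surface. World frame = base frame: x ahead of the robot, y to its left, z up, the work surface at z = 0. Lengths are in mm, angles in rad, forces in N, time in s.
With the tool pointing down it reaches from about 400 to 900 mm from the base axis. Payload 5.5 kg.
Tool frame: the origin (TCP) lies between the finger pads; the fingertips stand 11 mm ahead of it and the grasp point (between the pads) lies 8 mm behind it (bot.tips_ahead is the distance from the TCP to the fingertips, in mm); z points along the fingers, y is the line along which they close (so a half turn about z gives the same grasp; the last joint's range is limited). The gripper opens to 92 mm and grips with 3 to 60 N. Pads are 19 mm wide; open, the fingers measure 130 mm over their backs; the gripper's body (75 mm by 190 mm) begins 47 mm behind the grasp point.
Start: joints at [1.601, 0.501, -0.427, 1.55, 0.221, 1.138, -0.21], TCP at [149.991, -632.457, 237.729] pointing down, gripper open.
Joint ranges: [-2.88, 2.88], [-0.31, 2.03], [-1.54, 1.56], [0.2, 2.42], [-1.41, 4.55], [0.19, 2.02], [-2.57, 2.57]. Speed limits (rad/s): [2.57, 2.57, 3.14, 3.14, 3.14, 3.14, 3.14].

INTERFACE

Orientations are given as a 3x3 rotation matrix whose columns are the frame's x, y, z axes.
In Python, from cell import monitor, cams, bot gives the robot as it stands.
- The arm moves only by the tool jog_arm, never from a script. Its argument "increments" is a list that holds one entry, the list of rows, each a list of 6 numbers: the shift along the tool's x, y, z in m, then the turn, a rotation vector about the tool's x, y, z in degrees. In form: [[[dx, dy, dz, wx, wy, wz], ...]]. A call has 1 to 5 rows; each row shifts and turns the commanded pose from where the row before left it, along the tool's axes as they then stand; what a row does not reach is not made up. A row lasts 1/12 s, in which the tool goes at most 41.7 mm and 7.16 degrees, less where a joint would pass 70% of its speed; a pose out of reach is approached as far as the arm can. A call is refused whole if a number of a shift passes 0.0417 or a number of a turn 7.16, either way. A call with a gripper value outside its range is refused whole. "claw" is the opening, from 0 (shut) to 1 (fully open), set as the call begins (left out, the last holds). The fingers move at their own pace and stop on an object; "force" is the grip in N (left out, the last holds). Time passes only in rows, so rows that do not move let the fingers close. It gives the time, the measured TCP pose, the force, the opening and the grip force at its end, in the units of the state.
- monitor.read_state(): the state, without advancing time (a new reading comes with each control period).
- cams.camera(name): name is "scene" or "top"; returns the picture (400x640x3 uint8, red, green, blue); there is no depth.
- cams.get_calibration(name): a dict with "mtx" (3x3 intrinsics, pixels), "k1" (the pictures are not rectified: a ray, as slopes to the right and down, at radius r is drawn at 1 + k1 r^2 times it, then the intrinsics apply), "extrinsics" (4x4, takes a point from camera to world coordinates). Camera axes: x right, y up, looking along -z (the intrinsics and any distortion apply to the point x, -y, -z); pixel columns grow to the right and rows downward; lengths in mm; the calibration is good to about 2 mm. A picture is of the moment at which its call begins. get_calibration takes no time and is no camera call.
- bot.finish_job(): hands the job in; it is judged then, once.
The state is a dict: "clock": time; "joints": joint angles; "joint_vel": joint speeds; "tau": joint torques, N m; "ee_pos": TCP position; "ee_rot": TCP orientation; "force": force on the tool from outside, world axes, zero at the start; "torque": the same for the moment, N m; "gripper_width": opening from 0.0 (shut) to 1.0 (fully open); "finger_force": force on a finger pad.
Only numpy, scipy, OpenCV 4.12 (cv2) and the standard library are available. Lean on these libraries where they do the work, as an engineer would, in place of code of your own. Each camera call takes 0.05 s, during which the arm holds its last target. There are 200 camera calls.

## Working session

There is one attempt and no reset: what is moved stays moved. The work goes in short steps, Python scripts to look and compute and a tool call to move; the robot and the scene stay as the last step left them, time stands still between calls to the robot, and variables do not carry over. Pictures are saved under pics/ and viewed, at most 14 in all, crops included, and the job is handed in when it is done.

Besides the shell and the picture viewer there is one more tool, called after "Call:" as a command line: name --argument value ..., lists and objects as JSON in quotes. jog_arm: Moves the arm, as the interface text tells. Its arguments: {"type":"object","properties":{"increments":{"type":"array","items":{"type":"array","items":{"type":"array","items":{"type":"number"}}}},"claw":{"type":"number"},"force":{"type":"number"}},"required":["increments"]}

```bash
ls; mkdir -p pics; python3 - <<'E'
from cell import monitor,cams,bot
import cv2,numpy as np
for n in("scene","top"):
    im=cams.camera(n); cv2.imwrite(f"pics/{n}0.png",im[:,:,::-1])
    c=cams.get_calibration(n); print(n,np.round(c["mtx"],1).tolist(),c["k1"],np.round(c["extrinsics"],3).tolist())
s=monitor.read_state();print({k:np.round(v,3).tolist() for k,v in s.items()})
E
```

```text
pics
scene [[468.4, 0.0, 314.3], [0.0, 468.4, 190.6], [0.0, 0.0, 1.0]] -0.09920695868935285 [[0.864, -0.354, 0.357, 990.895], [0.503, 0.601, -0.621, -965.237], [0.005, 0.717, 0.697, 1007.217], [0.0, 0.0, 0.0, 1.0]]
top [[408.6, 0.0, 320.0], [0.0, 408.6, 198.2], [0.0, 0.0, 1.0]] 0.016681463541270522 [[-0.012, 0.988, -0.155, 298.615], [-1.0, -0.014, -0.011, -128.243], [-0.013, 0.155, 0.988, 1253.628], [0.0, 0.0, 0.0, 1.0]]
{'clock': 0.1, 'joints': [1.601, 0.502, -0.427, 1.551, 0.221, 1.138, -0.21], 'joint_vel': [0.001, -0.001, -0.001, -0.004, -0.0, 0.001, 0.0], 'tau': [-0.01, -56.787, -5.838, -27.992, -0.069, 0.024, 0.0], 'ee_pos': [149.782, -631.887, 236.793], 'ee_rot': [[0.973, 0.231, -0.0], [0.231, -0.973, 0.002], [0.0, -0.002, -1.0]], 'force': [-0.052, -0.271, 0.05], 'torque': [0.023, -0.01, 0.026], 'finger_force': 0.0, 'gripper_width': 1.004}
```

View pics/scene0.png

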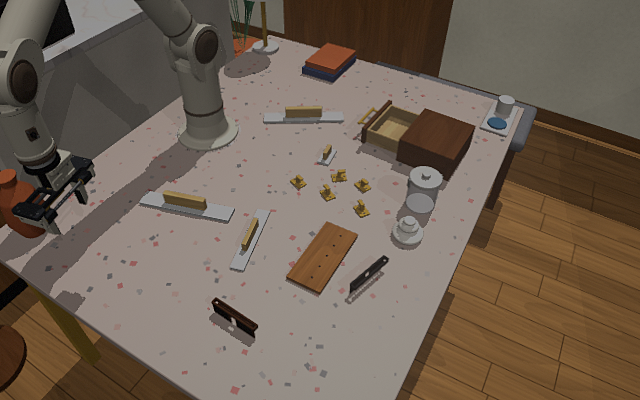

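View pics/top0.png

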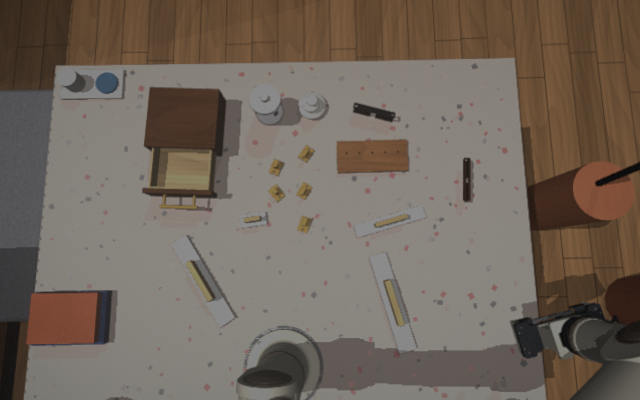

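The pictures show five hooks (top view near (275,167), (306,153), (275,193), (303,190), (304,224)). The smallest long straightedge is at (390,221), the short one at (253,220), the board at (372,156) and the open drawer at (183,172).

```bash
cat > h.py <<'E'
from cell import monitor,cams,bot
import cv2,numpy as np
def rays(n,px):
    c=cams.get_calibration(n);M=c["mtx"];E=np.array(c["extrinsics"]);px=np.atleast_2d(np.float64(px))
    d=np.stack([(px[:,0]-M[0][2])/M[0][0],(px[:,1]-M[1][2])/M[1][1]],1);u=d.copy()
    for _ in range(15): u=d/(1+c["k1"]*(u**2).sum(1,keepdims=True))
    r=np.c_[u[:,0],-u[:,1],-np.ones(len(u))]@E[:3,:3].T
    return E[:3,3],r
def plane(n,px,z):
    o,r=rays(n,px);return o+r*((z-o[2])/r[:,2])[:,None]
def tri(p1,p2,n1="top",n2="scene"):
    o,r=rays(n1,p1);q,s=rays(n2,p2);out=[]
    for a,b in zip(r,s):
        t=np.linalg.lstsq(np.c_[a,-b],q-o,rcond=None)[0];A=o+a*t[0];B=q+b*t[1];out.append(np.r_[(A+B)/2,np.linalg.norm(A-B)])
    return np.array(out)
def proj(n,P):
    c=cams.get_calibration(n);M=np.array(c["mtx"]);E=np.array(c["extrinsics"]);P=(np.atleast_2d(P)-E[:3,3])@E[:3,:3]
    u=np.c_[P[:,0]/-P[:,2],-P[:,1]/-P[:,2]];u=u*(1+c["k1"]*(u**2).sum(1,keepdims=True));return u*[M[0,0],M[1,1]]+M[:2,2]
def blobs(im,lo,hi,amin=15,roi=None):
    hsv=cv2.cvtColor(im,cv2.COLOR_RGB2HSV);m=cv2.inRange(hsv,np.array(lo),np.array(hi))
    if roi: k=np.zeros_like(m);k[roi[1]:roi[3],roi[0]:roi[2]]=1;m*=k
    n,l,st,ce=cv2.connectedComponentsWithStats(m)
    return [(ce[i],st[i],(l==i).astype(np.uint8)) for i in range(1,n) if st[i][4]>=amin]
def crop(im,x0,y0,x1,y1,s,f): cv2.imwrite(f,cv2.resize(im[y0:y1,x0:x1,::-1],None,fx=s,fy=s,interpolation=cv2.INTER_CUBIC))
E
python3 - <<'E'
from h import *
t=cv2.imread("pics/top0.png")[:,:,::-1].copy();s=cv2.imread("pics/scene0.png")[:,:,::-1].copy()
crop(t,140,130,440,245,2.65,"pics/t1.png")
crop(s,220,90,420,300,2.8,"pics/s1.png")
for nm,im,roi in(("top",t,(230,130,440,245)),("scene",s,(220,135,380,300))):
    for lab,lo,hi in(("yel",(17,110,80),(32,255,255)),("brd",(5,100,60),(16,255,255))):
        for c,st,m in blobs(im,lo,hi,15,roi):
            (cx,cy),wh,a=cv2.minAreaRect(np.argwhere(m)[:,::-1].astype(np.float32))
            print(nm,lab,np.round(c,1),st[4],np.round(cv2.boxPoints(((cx,cy),wh,a)),0).tolist() if max(wh)>15 else "")
E
```

```text
top yel [305.7 153.2] 110 
top yel [275.5 166.8] 114 
top yel [303.6 190.4] 120 
top yel [276.1 192.7] 115 
top yel [303.8 223.8] 121 
top brd [372.2 155.8] 2139 [[337.0, 141.0], [407.0, 139.0], [407.0, 170.0], [337.0, 172.0]]
scene yel [326.8 149.4] 38 
scene yel [339.1 175.9] 116 
scene yel [298.2 181.7] 100 
scene yel [362.8 185.2] 99 
scene yel [327.1 193.1] 116 [[318.0, 189.0], [326.0, 183.0], [335.0, 196.0], [327.0, 202.0]]
scene yel [361.  209.2] 120 [[352.0, 204.0], [360.0, 199.0], [369.0, 213.0], [361.0, 218.0]]
scene yel [249.3 231.1] 126 [[241.0, 244.0], [254.0, 217.0], [258.0, 219.0], [245.0, 245.0]]
scene brd [321.9 256.6] 2451 [[285.0, 277.0], [326.0, 214.0], [357.0, 234.0], [316.0, 297.0]]
```

View pics/t1.png

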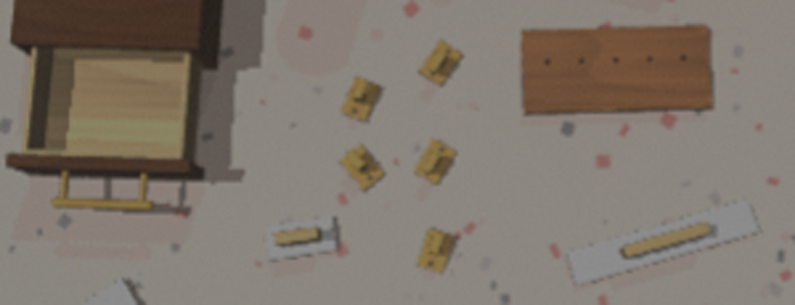

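View pics/s1.png

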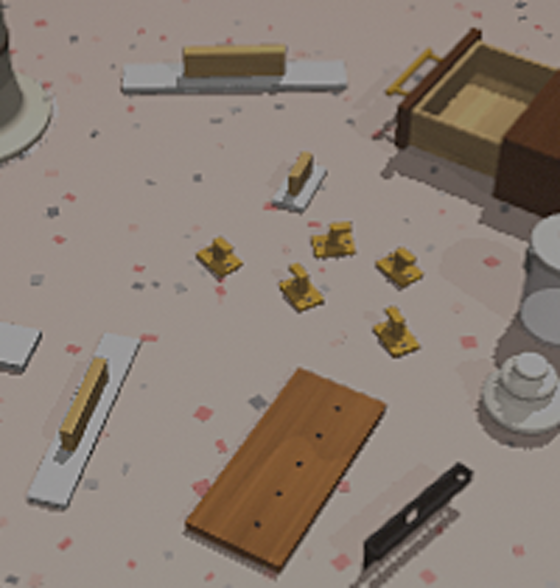

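The crops show the hooks, the straightedge bars, the board and the open drawer clearly. Next I measure the poses.

```bash
python3 - <<'E'
from h import *
np.set_printoptions(suppress=True,precision=1)
t=cv2.imread("pics/top0.png")[:,:,::-1].copy();s=cv2.imread("pics/scene0.png")[:,:,::-1].copy()
def rect(m): return cv2.minAreaRect(cv2.findContours(m,0,1)[0][0].reshape(-1,2).astype(np.float32))
def long_ax(px,n,z):
    P=plane(n,px,z);v=P[:,:2]-P[:,:2].mean(0);w=np.linalg.svd(v,full_matrices=0)[2][0];return P.mean(0),np.degrees(np.arctan2(w[1],w[0]))%180,v.std(0)
tb=blobs(t,(17,110,80),(32,255,255),60,(230,130,330,245));sb=blobs(s,(17,110,80),(32,255,255),80,(280,160,380,230))
for c,st,m in tb:
    P0=plane("top",[c],10)[0];d=[np.linalg.norm(plane("scene",[k[0]],10)[0]-P0) for k in sb];k=sb[int(np.argmin(d))]
    pp=np.argwhere(m)[:,::-1];a=long_ax(pp,"top",10)
    b=cv2.boxPoints(rect(m));B=plane("top",b,6);e=[B[1]-B[0],B[2]-B[1]];e.sort(key=np.linalg.norm)
    print("hook",c,tri([c],[k[0]])[0],"pca",a[1],"rect L",np.linalg.norm(e[1]),np.linalg.norm(e[0]),np.degrees(np.arctan2(e[1][1],e[1][0]))%180)
# bars
for nm,tr,sr in(("long",(365,205,420,235),(225,205,275,260)),("short",(240,212,266,226),(316,140,340,168))):
    for n,im,roi in(("top",t,tr),("scene",s,sr)):
        for c,st,m in blobs(im,(15,60,70),(35,255,255),15,roi): 
            print(nm,"bar",n,c,st[4],cv2.boxPoints(rect(m)).tolist())
        x0,y0,x1,y1=roi;x0-=15;x1+=15;y0-=12;y1+=12
        b=(im[:,:,2].astype(int)-im[:,:,0]);mm=((b>-3)&(im[:,:,1]>115)).astype(np.uint8)
        k=np.zeros_like(mm);k[y0:y1,x0:x1]=1;mm*=k;mm=cv2.morphologyEx(mm,cv2.MORPH_CLOSE,np.ones((7,7)))
        C=max(cv2.findContours(mm,0,1)[0],key=cv2.contourArea);q=cv2.boxPoints(cv2.minAreaRect(C));print(nm,"plate",n,cv2.contourArea(C));print(plane(n,q,8))
for n,im,roi in(("top",t,(330,130,420,180)),("scene",s,(280,205,370,300))):
    m=blobs(im,(5,100,60),(16,255,255),500,roi)[0][2];C=cv2.findContours(m,0,1)[0][0]
    q=cv2.approxPolyDP(C,6,True).reshape(-1,2);print("board",n,q.tolist());print(plane(n,q,14)[:,:2]); b=cv2.boxPoints(cv2.minAreaRect(C)); print(plane(n,b,14)[:,:2])
print(t[148,183],t[188,180],t[182,180],t[205,180],t[215,395],t[200,395])
crop(t,135,80,235,220,5,"pics/t2.png");crop(s,350,90,480,180,6,"pics/s2.png")
E
```

```text
hook [305.7 153.2] [637.3 -71.3   7.2   2.1] pca 144.9870588671461 rect L 42.201715700261474 28.16752343590793 143.45429577791666
hook [275.5 166.8] [595.9  24.2   6.5   0.3] pca 159.90087319764862 rect L 41.93648562801418 28.891009084306777 158.8863491482538
hook [303.6 190.4] [518.6 -63.9   8.3   2.2] pca 151.70820988593414 rect L 41.322377798602915 28.489955197618198 149.05200372221648
hook [276.1 192.7] [513.2  21.8   9.1   0.1] pca 40.36754193540426 rect L 44.23537885892642 27.573214451074005 39.9872631254469
hook [303.8 223.8] [415.3 -64.    6.9   1.9] pca 162.10557887077164 rect L 40.69047883395644 28.23311511969111 161.33821633520398
long bar top [390.9 220.2] 150 [[374.3312072753906, 222.72608947753906], [406.2197570800781, 213.3471221923828], [407.4776916503906, 217.6241912841797], [375.5891418457031, 227.00315856933594]]
long plate top 786.0
[[ 410.5 -216.4    8. ]
 [ 469.7 -426.2    8. ]
 [ 432.6 -435.1    8. ]
 [ 373.9 -226.2    8. ]]
long bar scene [248.4 233.6] 169 [[239.05526733398438, 248.63973999023438], [250.4049072265625, 215.725830078125], [257.61639404296875, 21
[... 560 characters left out ...]
.58245849609375, 142.68556213378906], [331.2061767578125, 144.4639129638672], [325.4072265625, 159.54124450683594]]
short plate scene 89.0
[[416.8  52.1   8. ]
 [403.5 138.9   8. ]
 [444.2 128.9   8. ]
 [455.7  43.5   8. ]]
board top [[337, 142], [339, 172], [407, 170], [405, 140]]
[[ 671.2 -169.3]
 [ 574.9 -173.8]
 [ 578.1 -384.1]
 [ 674.2 -382.1]]
[[ 675.1 -168.3]
 [ 677.4 -386.9]
 [ 577.3 -385. ]
 [ 574.9 -169. ]]
board scene [[329, 222], [286, 276], [317, 293], [357, 234]]
[[ 582.4 -169.7]
 [ 577.4 -388.9]
 [ 671.8 -393.2]
 [ 671.3 -169.5]]
[[ 577.  -393. ]
 [ 559.6 -146.5]
 [ 672.9 -169.9]
 [ 677.1 -405.2]]
[70 59 45] [125 111  84] [138 131  98] [104  87  61] [140 140 140] [139 135 128]
```

View pics/t2.png

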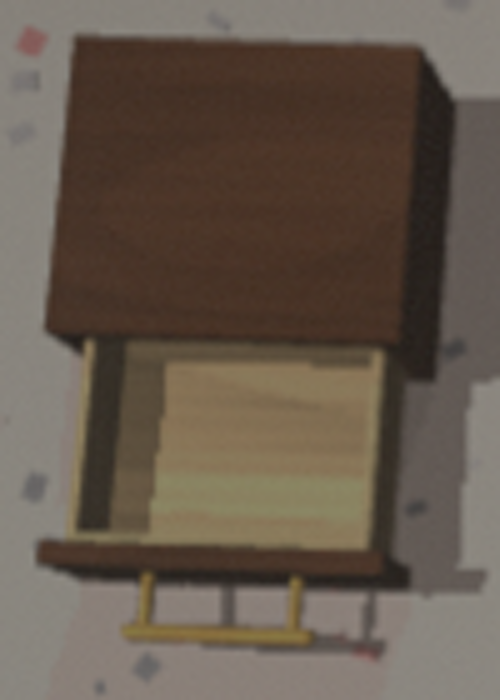

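View pics/s2.png

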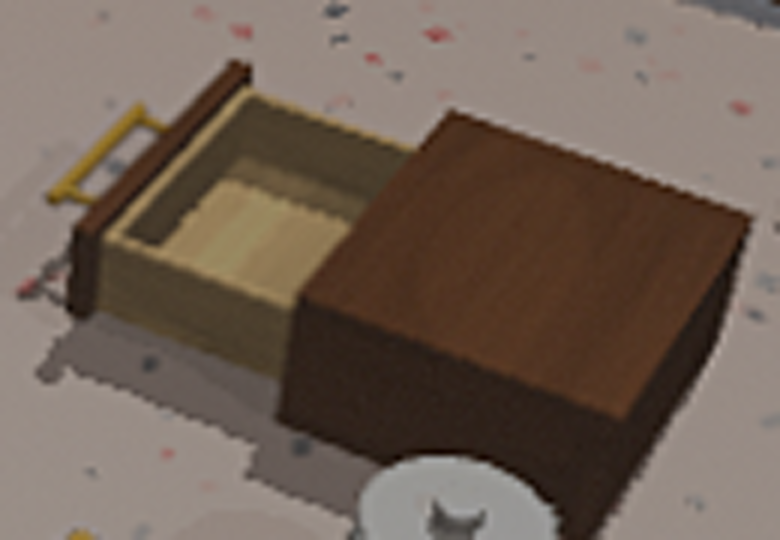

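Board long edge at x≈575 running y −168…−387 with yaw ≈0.6°. The long straightedge is at (421,−326) with yaw 15.8° and the short one at (431,92) with yaw 8.8°. Next is the chest pose from its corners in both views, plus a motion helper.

```bash
cat >> h.py <<'E'
from scipy.spatial.transform import Rotation as Ro
def yaw(s=None):
    R=np.array((s or monitor.read_state())["ee_rot"]);return np.degrees(np.arctan2(R[1,0],R[0,0]))
def go(p,yw=None,n=None,start=None,quiet=0):
    """rows from measured pose (or start=(p,yaw), tool vertical) to p,yaw; printed in chunks of 5"""
    s=monitor.read_state()
    if start is None: p0=np.array(s["ee_pos"]);R0=np.array(s["ee_rot"]);y0=yaw(s)
    else: p0=np.array(start[0],float);y0=start[1];R0=None
    V=lambda a:Ro.from_euler("z",a,degrees=True).as_matrix()@np.diag([1,-1,-1.])
    if R0 is None:R0=V(y0)
    if yw is None: yw=y0
    R1=V(yw);rv=Ro.from_matrix(R0.T@R1).as_rotvec(degrees=True);d=np.array(p,float)-p0
    n=n or int(max(1,np.ceil(np.linalg.norm(d)/38),np.ceil(np.linalg.norm(rv)/6.5)))
    rows=[];R=R0
    for i in range(n):
        rows.append([round(v,4) for v in (R.T@d/n/1000)]+[round(v,1)+0. for v in rv/n]);R=R@Ro.from_rotvec(rv/n,degrees=True).as_matrix()
    for i in range(0,n,5):print([rows[i:i+5]])
    return p,yw
def st():
    s=monitor.read_state();print("t%.1f"%s["clock"],np.round(s["ee_pos"],1),"yaw %.1f"%yaw(s),"j",np.round(s["joints"],2),"F",np.round(s["force"],1),"w %.2f ff %.1f"%(s["gripper_width"],s["finger_force"]))
def hooks(im=None,roi=(225,130,332,250)):
    im=cams.camera("top") if im is None else im
    for c,s_,m in blobs(im,(17,110,80),(32,255,255),60,roi):
        P=plane("top",np.argwhere(m)[:,::-1],9);v=P[:,:2]-P[:,:2].mean(0);w=np.linalg.svd(v,full_matrices=0)[2][0]
        print("hook",np.round(P.mean(0)[:2],1),"area",s_[4],"yaw %.0f"%((np.degrees(np.arctan2(w[1],w[0]))+90)%180-90))
E
python3 - <<'E'
from h import *
np.set_printoptions(suppress=True,precision=1)
T=[(144.4,146),(215.6,149),(150,87.4),(219,89.4),(159.6,206.4),(197.4,207.2)];S=[(425,108.7),(400.5,139.5),(475.3,126.2),(454.7,159.7),(373.3,108),(359.2,122.5)]
print(tri(T,S));print(plane("top",T[:4],90));print("panel",plane("top",[(142.6,188.4),(211.6,191)],77))
print("handle",plane("top",T[4:],52))
im=cams.camera("top");hooks(im);st()
print("byst",plane("top",[(312,108),(268,112),(375,112),(467,180)],20)[:,:2])
go((637,-71,130),-36)
E
```

```text
[[645.6 402.7  87.3   0.6]
 [636.5 194.   86.6   7. ]
 [828.1 395.3  87.1   0.1]
 [820.3 187.3  87.7   3.7]
 [469.4 363.5  51.    0.2]
 [466.2 250.5  55.4   3.1]]
[[644.5 401.3  90. ]
 [632.4 190.9  90. ]
 [826.8 394.   90. ]
 [817.5 185.6  90. ]]
panel [[519.8 405.5  77. ]
 [509.3 202.7  77. ]]
handle [[469.4 363.2  52. ]
 [465.4 250.6  52. ]]
hook [637.9 -70.9] area 111 yaw -36
hook [595.2  24. ] area 114 yaw -17
hook [519.6 -63.2] area 117 yaw -29
hook [513.3  21.8] area 115 yaw 40
hook [415.2 -63.2] area 121 yaw -16
t0.1 [ 149.8 -632.   236.9] yaw 13.3 j [ 1.6  0.5 -0.4  1.6  0.2  1.1 -0.2] F [ 0.5 -0.3 -0.1] w 1.00 ff 0.0
byst [[ 781.8  -92. ]
 [ 770.9   47.3]
 [ 765.2 -290.6]
 [ 542.7 -564. ]]
[[[np.float64(0.0302), np.float64(-0.0217), np.float64(0.0054), np.float64(0.0), np.float64(0.0), np.float64(2.5)], [np.float64(0.0292), np.float64(-0.0229), np.float64(0.0054), np.float64(0.0), np.float64(0.0), np.float64(2.5)], [np.float64(0.0282), np.float64(-0.0242), np.float64(0.0054), np.float64(0.0), np.float64(0.0), np.float64(2.5)], [np.float64(0.0271), np.float64(-0.0254), np.fl
[... 1195 characters left out ...]
float64(2.5)], [np.float64(0.0126), np.float64(-0.035), np.float64(0.0054), np.float64(0.0), np.float64(0.0), np.float64(2.5)]]]
[[[np.float64(0.0111), np.float64(-0.0355), np.float64(0.0054), np.float64(0.0), np.float64(0.0), np.float64(2.5)], [np.float64(0.0095), np.float64(-0.0359), np.float64(0.0054), np.float64(0.0), np.float64(0.0), np.float64(2.5)], [np.float64(0.008), np.float64(-0.0363), np.float64(0.0054), np.float64(0.0), np.float64(0.0), np.float64(2.5)], [np.float64(0.0064), np.float64(-0.0366), np.float64(0.0054), np.float64(0.0), np.float64(0.0), np.float64(2.5)], [np.float64(0.0048), np.float64(-0.0368), np.float64(0.0053), np.float64(0.0), np.float64(0.0), np.float64(2.5)]]]
```

Hooks match; chest yaw is about −2.4° and the drawer floor centre is about (601,301). Start moving to hook 1.

Call:
jog_arm --increments '[[[0,0,0,0,0,7.0],[0,0,0,0,0,7.0],[0,0,0,0,0,7.0],[0,0,0,0,0,7.0],[0,0,0,0,0,7.0]]]' --claw 0.45 --force 25

```text
clock: 0.57
ee_pos: [149.9, -632.2, 237.3]
ee_rot: [[0.927, -0.375, -0.0], [-0.375, -0.927, 0.001], [-0.0, -0.001, -1.0]]
force: [-0.2, -0.1, 0.1]
gripper_width: 0.688
finger_force: 0.0
```

Call:
jog_arm --increments '[[[0,0,0,0,0,7.0],[0,0,0,0,0,7.0],[0.0032,-0.037,0.005,0,0,0],[0.0032,-0.037,0.005,0,0,0],[0.0032,-0.037,0.005,0,0,0]]]'

```text
clock: 0.98
ee_pos: [222.7, -546.8, 222.1]
ee_rot: [[0.811, -0.585, -0.0], [-0.585, -0.811, 0.0], [-0.0, -0.0, -1.0]]
force: [1.4, 0.4, 0.1]
gripper_width: 0.455
finger_force: 0.0
```

Call:
jog_arm --increments '[[[0.0032,-0.037,0.005,0,0,0],[0.0032,-0.037,0.005,0,0,0],[0.0032,-0.037,0.005,0,0,0],[0.0032,-0.037,0.005,0,0,0],[0.0032,-0.037,0.005,0,0,0]]]'

```text
clock: 1.4
ee_pos: [344.1, -405.3, 197.5]
ee_rot: [[0.812, -0.583, -0.0], [-0.583, -0.812, -0.0], [-0.0, 0.0, -1.0]]
force: [1.4, -0.9, 0.2]
gripper_width: 0.451
finger_force: 0.0
```

Call:
jog_arm --increments '[[[0.0032,-0.037,0.005,0,0,0],[0.0032,-0.037,0.005,0,0,0],[0.0032,-0.037,0.005,0,0,0],[0.0032,-0.037,0.005,0,0,0],[0.0032,-0.037,0.005,0,0,0]]]'

```text
clock: 1.82
ee_pos: [464.9, -264.4, 172.4]
ee_rot: [[0.812, -0.583, -0.0], [-0.583, -0.812, -0.0], [-0.0, 0.0, -1.0]]
force: [1.1, -0.3, 0.5]
gripper_width: 0.454
finger_force: 0.0
```

Call:
jog_arm --increments '[[[0.0032,-0.037,0.005,0,0,0],[0.0032,-0.037,0.005,0,0,0],[0.0032,-0.037,0.005,0,0,0],[0.0032,-0.037,0.005,0,0,0],[0.0032,-0.037,0.005,0,0,0]]]'

```text
clock: 2.23
ee_pos: [585.8, -123.4, 147.3]
ee_rot: [[0.812, -0.583, -0.0], [-0.583, -0.812, -0.0], [-0.0, 0.0, -1.0]]
force: [0.6, -0.3, -1.1]
gripper_width: 0.451
finger_force: 0.0
```

```bash
python3 - <<'E'
import re
t=open('h.py').read();i=t.index("def go(");j=t.index("def st(")
new='''def go(p,yw=None,start=None):
    """print moves: first turn in place (row x n), then shift (row x n), from measured pose or start=(p,yaw)"""
    s=monitor.read_state();V=lambda a:Ro.from_euler("z",a,degrees=True).as_matrix()@np.diag([1,-1,-1.])
    p0,R0,y0=(np.array(s["ee_pos"]),np.array(s["ee_rot"]),yaw(s)) if start is None else (np.array(start[0],float),V(start[1]),start[1])
    yw=y0 if yw is None else yw;R1=V(yw)
    rv=Ro.from_matrix(R0.T@R1).as_rotvec(degrees=True);d=R1.T@(np.array(p,float)-p0)/1000
    m=int(np.ceil(np.abs(rv).max()/7.1));n=max(1,int(np.ceil(np.linalg.norm(d)/.039)))
    if np.abs(rv).max()>.3: print("turn",np.round(rv/m,2).tolist(),"x",m)
    print("shift",np.round(d/n,4).tolist(),"x",n);return p,yw
'''
open('h.py','w').write(t[:i]+new+t[j:])
E
python3 - <<'E'
from h import *
st();hooks();a=go((637,-71,20),-36)
E
```

```text
t2.2 [ 585.8 -123.4  147.3] yaw -35.7 j [ 0.5   0.52 -0.45  1.76  0.27  0.93 -2.25] F [ 0.6 -0.3 -1.1] w 0.45 ff 0.0
hook [595.2  24. ] area 115 yaw -19
hook [513.3  21.8] area 115 yaw 40
turn [-0.43, 0.01, 0.84] x 1
shift [0.0031, -0.0155, 0.0318] x 4
```

Call:
jog_arm --increments '[[[0,0,0,0,0,-7.1],[0,0,0,0,0,-7.1],[0,0,0,0,0,-7.1],[0,0,0,0,0,-7.1],[0,0,0,0,0,-7.1]]]'

```text
clock: 2.7
ee_pos: [584.7, -125.0, 147.4]
ee_rot: [[1.0, 0.004, -0.001], [0.004, -1.0, 0.0], [-0.001, -0.0, -1.0]]
force: [-0.5, -0.9, -0.8]
gripper_width: 0.45
finger_force: 0.0
```

Call:
jog_arm --increments '[[[0,0,0,0,0,-7.1],[0,0,0,0,0,-7.1],[0,0,0,0,0,-7.1],[0,0,0,0,0,-7.1],[0,0,0,0,0,-7.1]]]'

```text
clock: 3.12
ee_pos: [584.7, -125.2, 147.5]
ee_rot: [[0.812, 0.583, -0.001], [0.583, -0.812, 0.0], [-0.0, -0.0, -1.0]]
force: [-0.3, 0.9, -0.8]
gripper_width: 0.448
finger_force: 0.0
```

Call:
jog_arm --increments '[[[0,0,0,0,0,-7.1],[0,0,0,0,0,-7.1],[0,0,0,0,0,-7.1],[0,0,0,0,0,-7.1],[0,0,0,0,0,-7.1]]]'

```text
clock: 3.53
ee_pos: [584.7, -125.2, 147.5]
ee_rot: [[0.323, 0.947, -0.001], [0.947, -0.323, -0.0], [-0.0, -0.0, -1.0]]
force: [0.5, 0.3, 0.6]
gripper_width: 0.452
finger_force: 0.0
```

Call:
jog_arm --increments '[[[0,0,0,0,0,-7.1],[0,0,0,0,0,-7.1],[0,0,0,0,0,-7.1],[0,0,0,0,0,-7.1],[0,0,0,0,0,-7.1]]]'

```text
clock: 3.95
ee_pos: [584.7, -125.3, 147.5]
ee_rot: [[-0.287, 0.958, -0.001], [0.958, 0.287, -0.0], [0.0, -0.001, -1.0]]
force: [-0.1, 0.2, 0.5]
gripper_width: 0.451
finger_force: 0.0
```

Call:
jog_arm --increments '[[[0,0,0,0,0,-7.1],[0,0,0,0,0,-7.1],[0,0,0,0,0,-7.1],[0,0,0,0,0,-7.1],[0,0,0,0,0,-7.1]]]'

```text
clock: 4.37
ee_pos: [584.7, -125.4, 147.4]
ee_rot: [[-0.79, 0.613, -0.001], [0.613, 0.79, -0.0], [0.0, -0.0, -1.0]]
force: [0.4, 0.3, -0.4]
gripper_width: 0.452
finger_force: 0.0
```

Call:
jog_arm --increments '[[[0,0,0,0,0,-2.2],[-0.006,0.031,0,0,0,0],[-0.006,0.031,0,0,0,0],[0,0,0.03,0,0,0],[0,0,0,0,0,0]]]'

```text
clock: 4.78
ee_pos: [629.6, -80.2, 113.9]
ee_rot: [[-0.811, 0.585, -0.005], [0.585, 0.811, 0.001], [0.004, -0.002, -1.0]]
force: [-1.3, -1.0, -1.4]
gripper_width: 0.448
finger_force: 0.0
```

```bash
python3 - <<'E'
from h import *
st()
s=cams.camera("scene")
for c,q,m in blobs(s,(17,110,80),(32,255,255),60,(280,160,380,230)): print(np.round(plane("scene",[c],8)[0],1),q[4])
a=go((637,-71,20),144)
crop(s,280,140,420,245,5,"pics/s3.png")
E
```

```text
t4.8 [629.6 -80.2 113.9] yaw 144.2 j [ 0.79  0.86 -1.07  1.67  0.83  1.13  0.43] F [-1.3 -1.  -1.4] w 0.45 ff 0.0
[415.2 -66.1   8. ] 102
[595.6  19.1   8. ] 89
[517.9 -64.9   8. ] 119
[637.  -72.6   8. ] 131
shift [-0.0, 0.0043, 0.0317] x 3
```

View pics/s3.png

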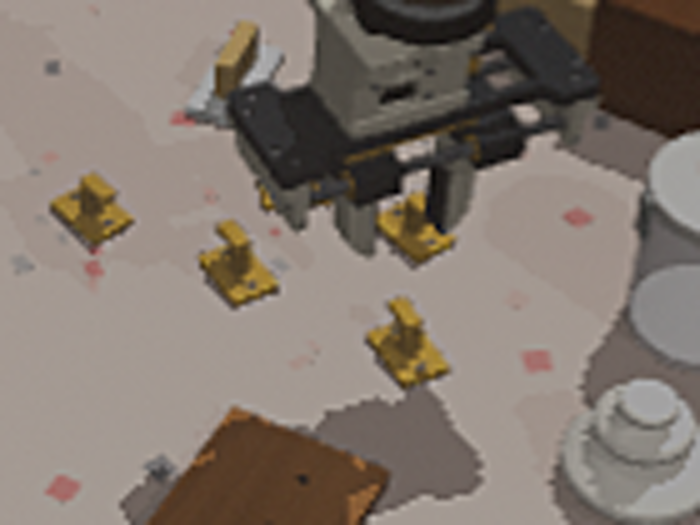

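The gripper hovers above hook 1 in the scene picture, and the hook sits at (637,−72). Descend, grip, lift.

Call:
jog_arm --increments '[[[0,0.0065,0.02,0,0,0],[0,0.0065,0.02,0,0,0],[0,0,0.027,0,0,0],[0,0,0.027,0,0,0],[0,0,0,0,0,0]]]'

```text
clock: 5.25
ee_pos: [635.1, -73.2, 19.4]
ee_rot: [[-0.809, 0.588, -0.008], [0.588, 0.809, -0.001], [0.006, -0.005, -1.0]]
force: [-1.2, -0.2, -0.5]
gripper_width: 0.447
finger_force: 0.0
```

Call:
jog_arm --increments '[[[0,0,0,0,0,0],[0,0,0,0,0,0],[0,0,0,0,0,0],[0,0,0,0,0,0],[0,0,0,0,0,0]]]' --claw 0

```text
clock: 5.67
ee_pos: [639.8, -71.5, 25.4]
ee_rot: [[-0.809, 0.588, 0.002], [0.588, 0.809, -0.0], [-0.002, 0.001, -1.0]]
force: [0.7, 0.5, -0.8]
gripper_width: 0.136
finger_force: 0.5
```

Call:
jog_arm --increments '[[[0,0,-0.02,0,0,0],[0,0,-0.03,0,0,0],[0,0,-0.03,0,0,0],[0,0,-0.03,0,0,0],[0,0,-0.01,0,0,0]]]'

```text
clock: 6.08
ee_pos: [641.2, -70.5, 149.1]
ee_rot: [[-0.81, 0.587, 0.007], [0.587, 0.81, -0.0], [-0.005, 0.004, -1.0]]
force: [0.4, 0.4, -0.8]
gripper_width: 0.13
finger_force: 25.0
```

```bash
cat >> h.py <<'E'
def slot(x,y,z): 
    a=np.radians(-2.4);return (600.9+x*np.cos(a)-y*np.sin(a),301.4+x*np.sin(a)+y*np.cos(a),z)
E
python3 - <<'E'
from h import *
st()
t=go(slot(2,-52,140),177.6);go(slot(2,-52,46),177.6,t)
E
```

```text
t6.1 [641.2 -70.5 149.1] yaw 144.1 j [ 0.78  0.83 -1.1   1.63  0.8   1.18  0.43] F [ 0.4  0.4 -0.8] w 0.13 ff 25.0
turn [0.02, 0.07, -6.71] x 5
shift [0.006, 0.0353, 0.001] x 9
shift [0.0, 0.0, 0.0313] x 3
```

Call:
jog_arm --increments '[[[0,0,0,0,0,-6.7],[0,0,0,0,0,-6.7],[0,0,0,0,0,-6.7],[0,0,0,0,0,-6.7],[0,0,0,0,0,-6.7]]]'

```text
clock: 6.5
ee_pos: [638.6, -71.5, 143.6]
ee_rot: [[-0.999, 0.037, -0.0], [0.037, 0.999, -0.001], [0.0, -0.001, -1.0]]
force: [0.2, -0.4, -1.1]
gripper_width: 0.125
finger_force: 25.0
```

Call:
jog_arm --increments '[[[0.006,0.0353,0,0,0,0],[0.006,0.0353,0,0,0,0],[0.006,0.0353,0,0,0,0],[0.006,0.0353,0,0,0,0],[0.006,0.0353,0,0,0,0]]]'

```text
clock: 6.92
ee_pos: [615.9, 107.4, 143.5]
ee_rot: [[-0.999, 0.044, -0.0], [0.044, 0.999, -0.0], [0.0, -0.0, -1.0]]
force: [0.8, 0.5, -0.4]
gripper_width: 0.127
finger_force: 25.0
```

Call:
jog_arm --increments '[[[0.006,0.0353,0,0,0,0],[0.006,0.0353,0,0,0,0],[0.006,0.0353,0,0,0,0],[0.006,0.0353,0,0,0,0],[0,0,0,0,0,0]]]'

```text
clock: 7.33
ee_pos: [594.3, 258.6, 145.0]
ee_rot: [[-1.0, 0.031, -0.0], [0.031, 0.999, 0.007], [0.001, 0.007, -1.0]]
force: [-1.2, 1.0, -0.3]
gripper_width: 0.128
finger_force: 25.0
```

Call:
jog_arm --increments '[[[0,0,0,0,0,0],[0,0,0,0,0,0],[0,0,0,0,0,0]]]'

```text
clock: 7.58
ee_pos: [599.1, 246.4, 143.2]
ee_rot: [[-0.999, 0.045, -0.0], [0.045, 0.999, -0.002], [0.0, -0.002, -1.0]]
force: [0.4, -0.7, -0.7]
gripper_width: 0.126
finger_force: 25.0
```

```bash
python3 - <<'E'
from h import *
st()
t=go(slot(2,-52,50),177.6)
s=cams.camera("scene");crop(s,300,60,480,195,4.4,"pics/s4.png")
E
```

```text
t7.6 [599.1 246.4 143.2] yaw 177.4 j [ 0.3   0.9  -1.17  1.62  0.87  1.23  0.48] F [ 0.4 -0.7 -0.7] w 0.13 ff 25.0
shift [-0.0005, 0.001, 0.0311] x 3
```

View pics/s4.png

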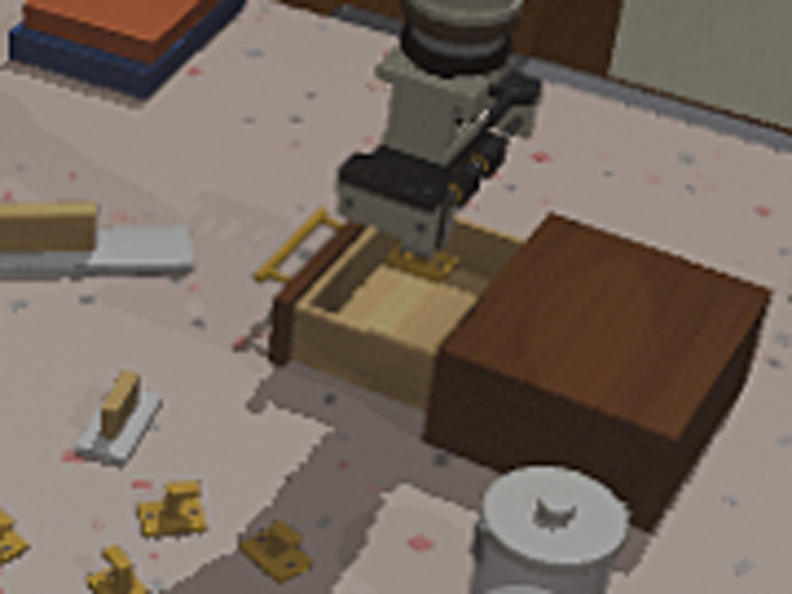

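Hook 1 is held above the drawer. Lower and release.

Call:
jog_arm --increments '[[[0,0,0.031,0,0,0],[0,0,0.031,0,0,0],[0,0,0.031,0,0,0],[0,0,0,0,0,0],[0,0,0,0,0,0]]]'

```text
clock: 8.05
ee_pos: [598.2, 246.6, 49.4]
ee_rot: [[-0.999, 0.045, -0.003], [0.045, 0.999, -0.001], [0.002, -0.001, -1.0]]
force: [-0.1, 1.0, -0.4]
gripper_width: 0.128
finger_force: 25.0
```

Call:
jog_arm --increments '[[[0,0,0,0,0,0],[0,0,0,0,0,0],[0,0,0,0,0,0],[0,0,0,0,0,0],[0,0,0,0,0,0]]]' --claw 0.35

```text
clock: 8.47
ee_pos: [599.1, 251.6, 52.5]
ee_rot: [[-0.999, 0.042, 0.003], [0.042, 0.999, 0.006], [-0.002, 0.006, -1.0]]
force: [1.2, 6.6, -2.6]
gripper_width: 0.346
finger_force: 3.2
```

Call:
jog_arm --increments '[[[0,0,-0.03,0,0,0],[0,0,-0.03,0,0,0],[0,0,-0.03,0,0,0],[0,0,0,0,0,0],[0,0,0,0,0,0]]]'

```text
clock: 8.88
ee_pos: [600.0, 249.2, 143.9]
ee_rot: [[-0.999, 0.043, 0.005], [0.043, 0.999, 0.001], [-0.005, 0.002, -1.0]]
force: [-0.7, -1.0, -0.8]
gripper_width: 0.35
finger_force: 0.0
```

```bash
python3 - <<'E'
from h import *
st();im=cams.camera("top");hooks(im);print("drawer");hooks(im,(150,145,215,190))
t=go((595.4,22,110),161);go((595.4,22,21),161,t)
E
```

```text
t8.9 [600.  249.2 143.9] yaw 177.5 j [ 0.3   0.9  -1.17  1.62  0.87  1.23  0.47] F [-0.7 -1.  -0.8] w 0.35 ff 0.0
drawer
turn [0.01, 0.05, 5.51] x 3
shift [-0.0117, -0.0359, 0.0053] x 6
shift [0.0, 0.0, 0.0297] x 3
```

Call:
jog_arm --increments '[[[0,0,0,0,0,5.5],[0,0,0,0,0,5.5],[0,0,0,0,0,5.5],[-0.0117,-0.036,0.0053,0,0,0],[-0.0117,-0.036,0.0053,0,0,0]]]' --claw 0.45

```text
clock: 9.35
ee_pos: [595.8, 175.2, 129.8]
ee_rot: [[-0.948, 0.319, -0.0], [0.319, 0.948, 0.001], [0.0, 0.001, -1.0]]
force: [0.5, -0.9, -0.2]
gripper_width: 0.451
finger_force: 0.0
```

Call:
jog_arm --increments '[[[-0.0117,-0.036,0.0053,0,0,0],[-0.0117,-0.036,0.0053,0,0,0],[-0.0117,-0.036,0.0053,0,0,0],[-0.0117,-0.036,0.0053,0,0,0],[0,0,0,0,0,0]]]'

```text
clock: 9.77
ee_pos: [593.6, 9.2, 105.2]
ee_rot: [[-0.942, 0.337, -0.006], [0.337, 0.942, -0.008], [0.003, -0.009, -1.0]]
force: [-0.3, 0.1, -0.6]
gripper_width: 0.448
finger_force: 0.0
```

Call:
jog_arm --increments '[[[0,0,0,0,0,0],[0,0,0,0,0,0]]]'

```text
clock: 9.93
ee_pos: [594.1, 21.1, 108.2]
ee_rot: [[-0.945, 0.326, -0.001], [0.326, 0.945, 0.001], [0.001, 0.0, -1.0]]
force: [0.8, 0.1, 0.4]
gripper_width: 0.453
finger_force: 0.0
```

```bash
cat >> h.py <<'E'
def shooks(roi=(280,160,390,235)):
    s=cams.camera("scene")
    for c,q,m in blobs(s,(17,110,60),(32,255,255),40,roi): print("scene",np.round(plane("scene",[c],9)[0],1),q[4])
E
python3 - <<'E'
from h import *
st();shooks();hooks();t=go((595.4,22.5,21),161)
im=cams.camera("top");crop(im,140,80,340,240,4,"pics/t5.png")
E
```

```text
t9.9 [594.1  21.1 108.2] yaw 161.0 j [ 0.69  0.85 -1.13  1.78  0.86  1.1   0.5 ] F [0.8 0.1 0.4] w 0.45 ff 0.0
scene [512.9  21.9   9. ] 131
scene [415.  -66.5   9. ] 119
scene [596.   20.9   9. ] 123
scene [518.1 -65.6   9. ] 135
hook [513.3  21.8] area 116 yaw 40
hook [415.3 -63.7] area 123 yaw -19
shift [-0.0004, -0.0001, 0.0293] x 3
```

View pics/t5.png

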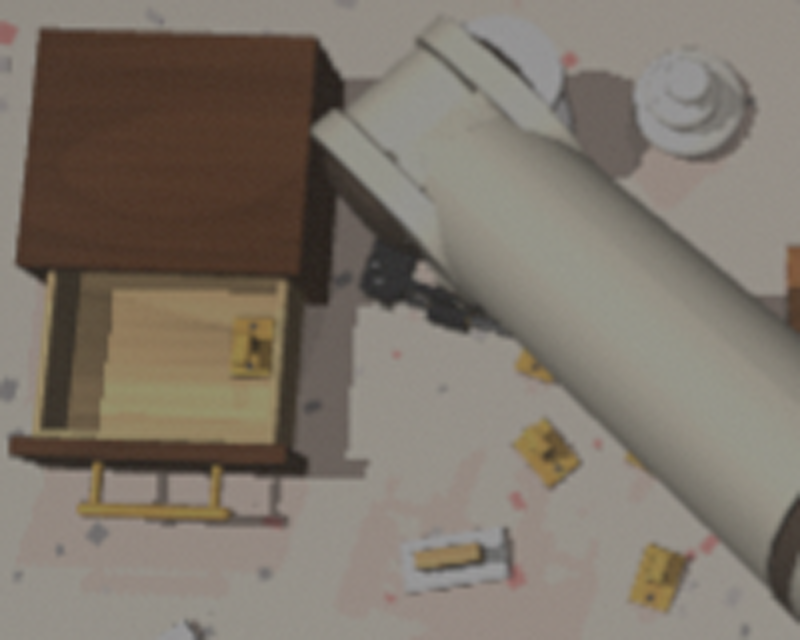

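Hook 1 lies upright in the drawer, at crop (252,347). Grip hook 2 next.

Call:
jog_arm --increments '[[[0,0,0.029,0,0,0],[0,0,0.029,0,0,0],[0,0,0.029,0,0,0],[0,0,0,0,0,0],[0,0,0,0,0,0]]]'

```text
clock: 10.5
ee_pos: [593.5, 23.0, 21.2]
ee_rot: [[-0.947, 0.322, -0.003], [0.322, 0.947, 0.001], [0.003, -0.0, -1.0]]
force: [0.5, 0.5, 0.2]
gripper_width: 0.448
finger_force: 0.0
```

Call:
jog_arm --increments '[[[0,0,0,0,0,0],[0,0,0,0,0,0],[0,0,0,0,0,0],[0,0,0,0,0,0],[0,0,0,0,0,0]]]' --claw 0

```text
clock: 10.92
ee_pos: [595.5, 21.5, 23.0]
ee_rot: [[-0.946, 0.325, 0.002], [0.325, 0.946, 0.0], [-0.002, 0.001, -1.0]]
force: [0.4, 0.6, 0.1]
gripper_width: 0.133
finger_force: 0.3
```

Call:
jog_arm --increments '[[[0,0,-0.02,0,0,0],[0,0,-0.03,0,0,0],[0,0,-0.03,0,0,0],[0,0,-0.03,0,0,0],[0,0,-0.01,0,0,-5.5]]]'

```text
clock: 11.33
ee_pos: [596.7, 22.3, 146.9]
ee_rot: [[-0.973, 0.233, 0.006], [0.233, 0.973, 0.0], [-0.006, 0.001, -1.0]]
force: [0.9, 0.8, -0.6]
gripper_width: 0.127
finger_force: 25.0
```

Call:
jog_arm --increments '[[[0,0,0,0,0,-5.5],[0,0,0,0,0,-5.5],[0,0,0,0,0,0]]]'

```text
clock: 11.58
ee_pos: [594.7, 20.9, 142.3]
ee_rot: [[-0.999, 0.04, 0.0], [0.04, 0.999, -0.0], [-0.0, -0.0, -1.0]]
force: [-0.2, 0.1, -0.2]
gripper_width: 0.129
finger_force: 25.0
```

```bash
python3 - <<'E'
from h import *
st()
print(plane("top",[(203,166.7)],30),slot(0,0,0))
t=go(slot(2,-6,140),177.6);go(slot(2,-6,49),177.6,t)
E
```

```text
t11.6 [594.7  20.9 142.3] yaw 177.7 j [ 0.74  0.85 -1.22  1.76  0.86  1.18  0.79] F [-0.2  0.1 -0.2] w 0.13 ff 25.0
[[594.01668165 244.65064433  30.        ]] (np.float64(600.9), np.float64(301.4), 0)
shift [0.0004, 0.0343, 0.0003] x 8
shift [0.0, 0.0, 0.0303] x 3
```

Call:
jog_arm --increments '[[[0,0.0343,0,0,0,0],[0,0.0343,0,0,0,0],[0,0.0343,0,0,0,0],[0,0.0343,0,0,0,0],[0,0.0343,0,0,0,0]]]'

```text
clock: 12.0
ee_pos: [601.9, 193.9, 141.8]
ee_rot: [[-0.999, 0.047, -0.0], [0.047, 0.999, -0.0], [0.0, -0.0, -1.0]]
force: [0.9, -0.1, -0.7]
gripper_width: 0.129
finger_force: 25.0
```

Call:
jog_arm --increments '[[[0,0.0343,0,0,0,0],[0,0.0343,0,0,0,0],[0,0.0353,0,0,0,0],[0,0,0,0,0,0],[0,0,0,0,0,0]]]'

```text
clock: 12.42
ee_pos: [604.7, 300.4, 142.1]
ee_rot: [[-0.999, 0.04, -0.001], [0.04, 0.999, 0.002], [0.001, 0.002, -1.0]]
force: [0.2, -1.1, -0.9]
gripper_width: 0.129
finger_force: 25.0
```

Call:
jog_arm --increments '[[[0,0,0,0,0,0],[0,0,0.031,0,0,0],[0,0,0.031,0,0,0],[0,0,0.03,0,0,0],[0,0,0,0,0,0]]]'

```text
clock: 12.83
ee_pos: [605.3, 293.2, 44.9]
ee_rot: [[-0.999, 0.047, -0.005], [0.047, 0.999, -0.002], [0.005, -0.003, -1.0]]
force: [-0.4, -0.5, -0.2]
gripper_width: 0.13
finger_force: 25.0
```

Call:
jog_arm --increments '[[[0,0,0,0,0,0],[0,0,0,0,0,0],[0,0,0,0,0,0]]]'

```text
clock: 13.08
ee_pos: [607.7, 295.8, 51.6]
ee_rot: [[-0.999, 0.045, 0.002], [0.045, 0.999, 0.0], [-0.002, 0.0, -1.0]]
force: [-0.2, -0.3, -0.6]
gripper_width: 0.127
finger_force: 25.0
```

Call:
jog_arm --increments '[[[0,0,0,0,0,0],[0,0,0,0,0,0],[0,0,0,0,0,0],[0,0,0,0,0,0],[0,0,0,0,0,0]]]' --claw 0.35

```text
clock: 13.5
ee_pos: [606.6, 296.5, 50.2]
ee_rot: [[-0.999, 0.043, 0.0], [0.043, 0.999, -0.0], [-0.0, -0.0, -1.0]]
force: [0.4, 0.5, 0.5]
gripper_width: 0.345
finger_force: 0.0
```

Call:
jog_arm --increments '[[[0,0,-0.03,0,0,0],[0,0,-0.03,0,0,0],[0,0,-0.03,0,0,0],[0,0,0,0,0,0],[0,0,0,0,0,0]]]'

```text
clock: 13.92
ee_pos: [607.5, 297.6, 142.4]
ee_rot: [[-0.999, 0.043, 0.004], [0.043, 0.999, 0.002], [-0.004, 0.002, -1.0]]
force: [-0.1, 0.1, 0.4]
gripper_width: 0.347
finger_force: 0.0
```

```bash
python3 - <<'E'
from h import *
st();shooks()
t=go((518.5,-64,110),151);t=go((518.5,-64,21),151,t)
E
```

```text
t13.9 [607.5 297.6 142.4] yaw 177.5 j [ 0.19  0.92 -1.14  1.54  0.87  1.25  0.44] F [-0.1  0.1  0.4] w 0.35 ff 0.0
scene [512.9  21.9   9. ] 131
scene [415.1 -66.7   9. ] 120
scene [517.9 -65.6   9. ] 134
turn [0.0, 0.02, 6.64] x 4
shift [-0.0098, -0.0358, 0.003] x 10
shift [0.0, 0.0, 0.0297] x 3
```

Call:
jog_arm --increments '[[[0,0,0,0,0,6.6],[0,0,0,0,0,6.6],[0,0,0,0,0,6.6],[0,0,0,0,0,6.6],[-0.0098,-0.0358,0.003,0,0,0]]]' --claw 0.45

```text
clock: 14.38
ee_pos: [595.7, 269.1, 137.2]
ee_rot: [[-0.877, 0.48, 0.0], [0.48, 0.877, 0.007], [0.003, 0.006, -1.0]]
force: [-0.7, 1.8, 0.8]
gripper_width: 0.452
finger_force: 0.0
```

Call:
jog_arm --increments '[[[-0.0098,-0.0358,0.003,0,0,0],[-0.0098,-0.0358,0.003,0,0,0],[-0.0098,-0.0358,0.003,0,0,0],[-0.0098,-0.0358,0.003,0,0,0],[-0.0098,-0.0358,0.003,0,0,0]]]'

```text
clock: 14.8
ee_pos: [552.6, 77.9, 120.2]
ee_rot: [[-0.876, 0.483, -0.003], [0.483, 0.876, -0.0], [0.002, -0.002, -1.0]]
force: [1.7, 0.4, 0.2]
gripper_width: 0.449
finger_force: 0.0
```

Call:
jog_arm --increments '[[[-0.0098,-0.0358,0.003,0,0,0],[-0.0098,-0.0358,0.003,0,0,0],[-0.0098,-0.0358,0.003,0,0,0],[-0.0098,-0.0358,0.003,0,0,0],[0,0,0,0,0,0]]]'

```text
clock: 15.22
ee_pos: [515.9, -74.3, 106.6]
ee_rot: [[-0.87, 0.493, -0.007], [0.493, 0.87, -0.005], [0.004, -0.008, -1.0]]
force: [-0.5, -1.1, 0.4]
gripper_width: 0.451
finger_force: 0.0
```

Call:
jog_arm --increments '[[[0,0,0,0,0,0],[0,0,0,0,0,0],[0,0,0,0,0,0]]]'

```text
clock: 15.47
ee_pos: [519.5, -62.7, 109.7]
ee_rot: [[-0.877, 0.481, -0.0], [0.481, 0.877, 0.001], [0.001, 0.001, -1.0]]
force: [-0.8, 0.1, 0.1]
gripper_width: 0.448
finger_force: 0.0
```

```bash
python3 - <<'E'
from h import *
st();shooks();hooks()
t=go((518.5,-64,21),151)
E
```

```text
t15.5 [519.5 -62.7 109.7] yaw 151.2 j [ 0.93  0.74 -1.15  1.96  0.81  1.01  0.46] F [-0.8  0.1  0.1] w 0.45 ff 0.0
scene [512.9  21.9   9. ] 131
scene [415.  -66.5   9. ] 119
scene [517.8 -65.6   9. ] 134
hook [513.3  21.8] area 115 yaw 40
hook [415.2 -63.3] area 125 yaw -18
turn [0.05, -0.01, 0.31] x 1
shift [0.0001, -0.0007, 0.0297] x 3
```

Call:
jog_arm --increments '[[[0,0,0.0295,0,0,0],[0,0,0.0295,0,0,0],[0,0,0.0295,0,0,0],[0,0,0,0,0,0],[0,0,0,0,0,0]]]'

```text
clock: 15.98
ee_pos: [518.7, -62.6, 20.8]
ee_rot: [[-0.877, 0.48, -0.003], [0.48, 0.877, 0.001], [0.003, -0.0, -1.0]]
force: [-0.1, 0.8, 1.5]
gripper_width: 0.45
finger_force: 0.0
```

Call:
jog_arm --increments '[[[0,0,0,0,0,0],[0,0,0,0,0,0],[0,0,0,0,0,0],[0,0,0,0,0,0],[0,0,0,0,0,0]]]' --claw 0

```text
clock: 16.4
ee_pos: [520.2, -64.6, 22.3]
ee_rot: [[-0.876, 0.483, 0.002], [0.483, 0.876, -0.0], [-0.002, 0.0, -1.0]]
force: [-0.4, 0.2, 0.5]
gripper_width: 0.133
finger_force: 0.3
```

Call:
jog_arm --increments '[[[0,0,-0.02,0,0,0],[0,0,-0.03,0,0,0],[0,0,-0.03,0,0,0],[0,0,-0.03,0,0,0],[0,0,-0.01,0,0,-6.6]]]'

```text
clock: 16.82
ee_pos: [521.6, -63.9, 145.8]
ee_rot: [[-0.925, 0.379, 0.005], [0.379, 0.925, -0.001], [-0.006, 0.001, -1.0]]
force: [-0.2, -0.3, -1.6]
gripper_width: 0.129
finger_force: 25.0
```

Call:
jog_arm --increments '[[[0,0,0,0,0,-6.6],[0,0,0,0,0,-6.6],[0,0,0,0,0,-6.6],[-0.0063,0.0377,0,0,0,0],[-0.0063,0.0377,0,0,0,0]]]'

```text
clock: 17.23
ee_pos: [535.5, 7.4, 140.9]
ee_rot: [[-0.999, 0.051, -0.001], [0.051, 0.999, -0.001], [0.001, -0.001, -1.0]]
force: [0.4, 0.8, -0.4]
gripper_width: 0.128
finger_force: 25.0
```

Call:
jog_arm --increments '[[[-0.0063,0.0377,0,0,0,0],[-0.0063,0.0377,0,0,0,0],[-0.0063,0.0377,0,0,0,0],[-0.0063,0.0377,0,0,0,0],[-0.0063,0.0377,0,0,0,0]]]'

```text
clock: 17.65
ee_pos: [575.1, 198.9, 141.6]
ee_rot: [[-0.999, 0.043, 0.0], [0.043, 0.999, -0.0], [-0.0, -0.0, -1.0]]
force: [1.1, -0.1, -0.3]
gripper_width: 0.131
finger_force: 25.0
```

Call:
jog_arm --increments '[[[-0.0063,0.0377,0,0,0,0],[-0.0063,0.0377,0,0,0,0],[-0.0063,0.0377,0,0,0,0],[-0.0063,0.0377,0,0,0,0],[0,0,0,0,0,0]]]'

```text
clock: 18.07
ee_pos: [603.6, 357.4, 142.6]
ee_rot: [[-0.999, 0.034, -0.0], [0.034, 0.999, 0.008], [0.001, 0.008, -1.0]]
force: [-2.1, 1.4, 0.1]
gripper_width: 0.128
finger_force: 25.0
```

Call:
jog_arm --increments '[[[0,0,0,0,0,0],[0,0,0,0,0,0],[0,0,0,0,0,0]]]'

```text
clock: 18.32
ee_pos: [607.1, 345.0, 141.1]
ee_rot: [[-0.999, 0.045, -0.0], [0.045, 0.999, -0.002], [-0.0, -0.002, -1.0]]
force: [0.1, -0.3, -1.2]
gripper_width: 0.131
finger_force: 25.0
```

```bash
python3 - <<'E'
from h import *
st()
t=go(slot(2,46,49),177.6)
E
```

```text
t18.3 [607.1 345.  141.1] yaw 177.4 j [ 0.09  0.94 -1.11  1.48  0.86  1.26  0.41] F [ 0.1 -0.3 -1.2] w 0.13 ff 25.0
shift [0.0008, 0.0007, 0.0307] x 3
```

Call:
jog_arm --increments '[[[0,0,0.031,0,0,0],[0,0,0.031,0,0,0],[0,0,0.03,0,0,0],[0,0,0,0,0,0],[0,0,0,0,0,0]]]'

```text
clock: 18.73
ee_pos: [606.5, 344.5, 48.4]
ee_rot: [[-0.999, 0.045, -0.002], [0.045, 0.999, -0.002], [0.002, -0.002, -1.0]]
force: [0.2, -0.5, -0.3]
gripper_width: 0.129
finger_force: 25.0
```

Call:
jog_arm --increments '[[[0,0,0,0,0,0],[0,0,0,0,0,0]]]'

```text
clock: 18.9
ee_pos: [607.8, 346.5, 51.3]
ee_rot: [[-0.999, 0.044, 0.002], [0.044, 0.999, 0.001], [-0.002, 0.001, -1.0]]
force: [0.3, -0.7, -0.3]
gripper_width: 0.126
finger_force: 25.0
```

Call:
jog_arm --increments '[[[0,0,0,0,0,0],[0,0,0,0,0,0],[0,0,0,0,0,0],[0,0,0,0,0,0],[0,0,0,0,0,0]]]' --claw 0.35

```text
clock: 19.32
ee_pos: [606.7, 347.1, 49.8]
ee_rot: [[-0.999, 0.043, 0.0], [0.043, 0.999, -0.0], [-0.0, 0.0, -1.0]]
force: [-0.1, 1.0, 1.5]
gripper_width: 0.347
finger_force: 0.0
```

Call:
jog_arm --increments '[[[0,0,-0.03,0,0,0],[0,0,-0.03,0,0,0],[0,0,-0.03,0,0,0],[0,0,0,0,0,-7.1],[0,0,0,0,0,-7.1]]]'

```text
clock: 19.73
ee_pos: [607.6, 348.3, 142.7]
ee_rot: [[-0.978, -0.209, 0.004], [-0.209, 0.978, 0.002], [-0.005, 0.001, -1.0]]
force: [-0.0, -0.1, -0.9]
gripper_width: 0.35
finger_force: 0.0
```

Call:
jog_arm --increments '[[[0,0,0,0,0,-7.1],[0,0,0,0,0,-7.1],[0,0,0,0,0,-7.1],[0,0,0,0,0,-7.1],[0.031,-0.021,0.0034,0,0,0]]]' --claw 0.45

```text
clock: 20.15
ee_pos: [594.9, 319.0, 137.6]
ee_rot: [[-0.755, -0.655, 0.001], [-0.655, 0.755, 0.008], [-0.006, 0.005, -1.0]]
force: [-0.6, 1.1, 1.3]
gripper_width: 0.45
finger_force: 0.0
```

Call:
jog_arm --increments '[[[0.031,-0.021,0.0034,0,0,0],[0.031,-0.021,0.0034,0,0,0],[0.031,-0.021,0.0034,0,0,0],[0.031,-0.021,0.0034,0,0,0],[0.031,-0.021,0.0034,0,0,0]]]'

```text
clock: 20.57
ee_pos: [544.9, 129.3, 118.9]
ee_rot: [[-0.764, -0.645, 0.0], [-0.645, 0.764, -0.0], [0.0, -0.0, -1.0]]
force: [-0.9, -0.6, -0.0]
gripper_width: 0.448
finger_force: 0.0
```

Call:
jog_arm --increments '[[[0.031,-0.021,0.0034,0,0,0],[0.031,-0.021,0.0034,0,0,0],[0.031,-0.021,0.0034,0,0,0],[0,0,0,0,0,0],[0,0,0,0,0,0]]]'

```text
clock: 20.98
ee_pos: [514.8, 19.3, 108.3]
ee_rot: [[-0.768, -0.64, -0.001], [-0.64, 0.768, -0.001], [0.002, -0.0, -1.0]]
force: [0.8, 0.3, 1.3]
gripper_width: 0.45
finger_force: 0.0
```

Call:
jog_arm --increments '[[[0,0,0,0,0,0],[0,0,0,0,0,0]]]'

```text
clock: 21.15
ee_pos: [515.6, 24.2, 109.3]
ee_rot: [[-0.763, -0.646, 0.001], [-0.646, 0.763, 0.001], [-0.001, 0.0, -1.0]]
force: [-0.2, 0.0, 0.5]
gripper_width: 0.449
finger_force: 0.0
```

```bash
python3 - <<'E'
from h import *
st();shooks();im=cams.camera("top");hooks(im);crop(im,140,80,340,240,4,"pics/t6.png")
t=go((513.3,22,21),-140);
E
```

```text
t21.1 [515.6  24.2 109.3] yaw -139.8 j [ 0.86  0.9  -1.35  1.97  0.99  1.15  1.36] F [-0.2  0.   0.5] w 0.45 ff 0.0
scene [513.1  22.    9. ] 130
scene [415.3 -66.4   9. ] 120
hook [409.2 -60.4] area 82 yaw 31
turn [-0.01, 0.06, 0.3] x 1
shift [0.0011, -0.0002, 0.0294] x 3
```

View pics/t6.png

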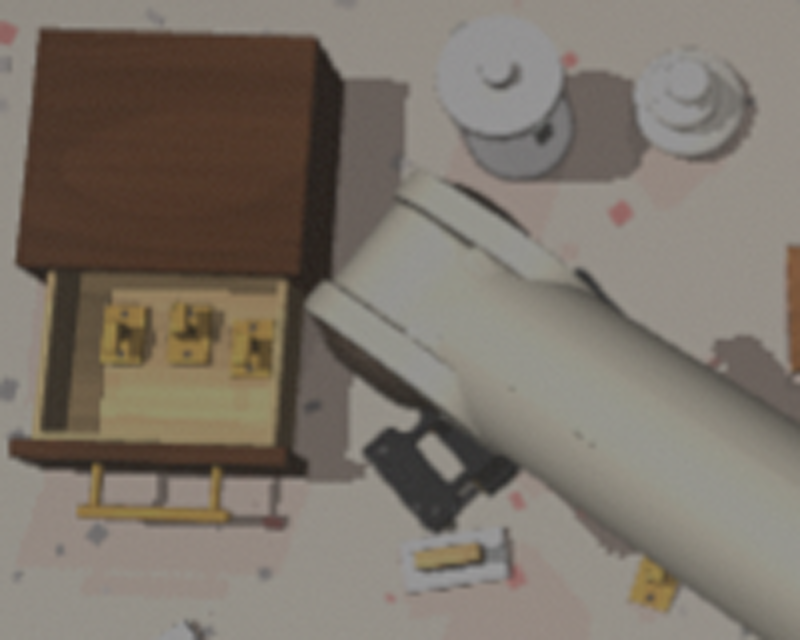

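Three hooks stand in a row in the drawer (crop y≈335). Take hook 4 next.

Call:
jog_arm --increments '[[[0.001,0,0.0295,0,0,0],[0.001,0,0.0295,0,0,0],[0.001,0,0.0295,0,0,0],[0,0,0,0,0,0],[0,0,0,0,0,0]]]'

```text
clock: 21.67
ee_pos: [512.0, 22.3, 19.9]
ee_rot: [[-0.763, -0.647, -0.002], [-0.647, 0.763, 0.001], [0.001, 0.002, -1.0]]
force: [-0.7, -0.3, 0.4]
gripper_width: 0.452
finger_force: 0.0
```

Call:
jog_arm --increments '[[[0,0,0,0,0,0],[0,0,0,0,0,0],[0,0,0,0,0,0],[0,0,0,0,0,0],[0,0,0,0,0,0]]]' --claw 0

```text
clock: 22.08
ee_pos: [513.4, 20.7, 21.2]
ee_rot: [[-0.765, -0.644, 0.001], [-0.644, 0.765, -0.0], [-0.001, -0.001, -1.0]]
force: [-1.9, 0.5, 0.3]
gripper_width: 0.135
finger_force: 0.4
```

Call:
jog_arm --increments '[[[0,0,-0.02,0,0,0],[0,0,-0.03,0,0,0],[0,0,-0.03,0,0,0],[0,0,-0.03,0,0,0],[0,0,-0.01,0,0,7.1]]]'

```text
clock: 22.5
ee_pos: [514.4, 21.6, 144.1]
ee_rot: [[-0.838, -0.546, 0.004], [-0.546, 0.838, 0.001], [-0.004, -0.001, -1.0]]
force: [0.4, 0.2, -0.7]
gripper_width: 0.13
finger_force: 25.0
```

Call:
jog_arm --increments '[[[0,0,0,0,0,7.1],[0,0,0,0,0,7.1],[0,0,0,0,0,7.1],[0,0,0,0,0,7.1],[0,0,0,0,0,7.1]]]'

```text
clock: 22.92
ee_pos: [512.7, 20.5, 140.6]
ee_rot: [[-0.999, 0.049, 0.0], [0.049, 0.999, -0.0], [-0.0, -0.0, -1.0]]
force: [-0.1, -1.0, -0.4]
gripper_width: 0.127
finger_force: 25.0
```

Call:
jog_arm --increments '[[[-0.003,0.0358,0,0,0,0],[-0.003,0.0358,0,0,0,0],[-0.003,0.0358,0,0,0,0],[-0.003,0.0358,0,0,0,0],[-0.003,0.0358,0,0,0,0]]]'

```text
clock: 23.33
ee_pos: [535.5, 200.2, 140.6]
ee_rot: [[-0.999, 0.044, 0.0], [0.044, 0.999, -0.0], [-0.0, -0.0, -1.0]]
force: [0.6, -0.6, 0.1]
gripper_width: 0.127
finger_force: 25.0
```

Call:
jog_arm --increments '[[[-0.003,0.0358,0,0,0,0],[-0.003,0.0358,0,0,0,0],[-0.003,0.0358,0,0,0,0],[-0.003,0.0358,0,0,0,0],[0,0,0,0,0,0]]]'

```text
clock: 23.75
ee_pos: [550.8, 351.1, 141.8]
ee_rot: [[-0.999, 0.034, 0.0], [0.034, 0.999, 0.008], [0.0, 0.008, -1.0]]
force: [-1.7, 0.5, 0.7]
gripper_width: 0.13
finger_force: 25.0
```

Call:
jog_arm --increments '[[[0,0,0,0,0,0],[0,0,0,0,0,0],[0,0,0,0,0,0]]]'

```text
clock: 24.0
ee_pos: [554.1, 339.7, 140.0]
ee_rot: [[-0.999, 0.044, -0.0], [0.044, 0.999, -0.002], [0.0, -0.002, -1.0]]
force: [0.2, -0.8, -1.7]
gripper_width: 0.127
finger_force: 25.0
```

```bash
python3 - <<'E'
from h import *
st();shooks()
t=go(slot(-48,40,49),177.6)
E
```

```text
t24.0 [554.1 339.7 140. ] yaw 177.5 j [ 0.12  0.88 -1.12  1.62  0.84  1.2   0.34] F [ 0.2 -0.8 -1.7] w 0.13 ff 25.0
scene [415.  -66.5   9. ] 119
shift [-0.0, 0.0013, 0.0304] x 3
```

Call:
jog_arm --increments '[[[0,0.001,0.0305,0,0,0],[0,0.001,0.0305,0,0,0],[0,0.001,0.03,0,0,0],[0,0,0,0,0,0],[0,0,0,0,0,0]]]'

```text
clock: 24.47
ee_pos: [554.1, 342.5, 48.5]
ee_rot: [[-0.999, 0.045, -0.001], [0.045, 0.999, -0.001], [0.001, -0.001, -1.0]]
force: [0.1, -0.5, -0.9]
gripper_width: 0.128
finger_force: 25.0
```

Call:
jog_arm --increments '[[[0,0,0,0,0,0],[0,0,0,0,0,0]]]'

```text
clock: 24.63
ee_pos: [554.4, 343.5, 49.8]
ee_rot: [[-0.999, 0.044, 0.0], [0.044, 0.999, -0.0], [-0.0, -0.0, -1.0]]
force: [-0.3, 0.4, 0.2]
gripper_width: 0.129
finger_force: 25.0
```

Call:
jog_arm --increments '[[[0,0,0,0,0,0],[0,0,0,0,0,0],[0,0,0,0,0,0],[0,0,0,0,0,0],[0,0,0,0,0,0]]]' --claw 0.35

```text
clock: 25.05
ee_pos: [553.9, 344.6, 49.5]
ee_rot: [[-0.999, 0.043, 0.0], [0.043, 0.999, 0.0], [-0.0, 0.0, -1.0]]
force: [0.5, -0.6, -0.7]
gripper_width: 0.344
finger_force: 0.0
```

Call:
jog_arm --increments '[[[0,0,-0.03,0,0,0],[0,0,-0.03,0,0,0],[0,0,-0.03,0,0,0],[0,0,0,0,0,5.2],[0,0,0,0,0,5.2]]]'

```text
clock: 25.47
ee_pos: [554.6, 345.8, 142.0]
ee_rot: [[-0.974, 0.226, 0.003], [0.226, 0.974, 0.003], [-0.003, 0.003, -1.0]]
force: [-0.1, -0.2, -0.5]
gripper_width: 0.35
finger_force: 0.0
```

Call:
jog_arm --increments '[[[0,0,0,0,0,5.2],[0.0006,-0.039,0.0027,0,0,0],[0.0006,-0.039,0.0027,0,0,0],[0.0006,-0.039,0.0027,0,0,0],[0.0006,-0.039,0.0027,0,0,0]]]' --claw 0.45

```text
clock: 25.88
ee_pos: [502.1, 195.9, 128.4]
ee_rot: [[-0.951, 0.309, 0.0], [0.309, 0.951, -0.0], [-0.0, -0.0, -1.0]]
force: [0.9, -0.7, 0.5]
gripper_width: 0.448
finger_force: 0.0
```

Call:
jog_arm --increments '[[[0.0006,-0.039,0.0027,0,0,0],[0.0006,-0.039,0.0027,0,0,0],[0.0006,-0.039,0.0027,0,0,0],[0.0006,-0.039,0.0027,0,0,0],[0.0006,-0.039,0.0027,0,0,0]]]'

```text
clock: 26.3
ee_pos: [439.0, 11.0, 115.1]
ee_rot: [[-0.951, 0.309, 0.0], [0.309, 0.951, -0.0], [-0.001, -0.0, -1.0]]
force: [1.2, -0.7, 0.2]
gripper_width: 0.451
finger_force: 0.0
```

Call:
jog_arm --increments '[[[0.0006,-0.039,0.0027,0,0,0],[0.0006,-0.039,0.0027,0,0,0],[0,0,0,0,0,0],[0,0,0,0,0,0],[0,0,0,0,0,0]]]'

```text
clock: 26.72
ee_pos: [414.8, -61.3, 109.9]
ee_rot: [[-0.95, 0.311, 0.001], [0.311, 0.95, 0.0], [-0.001, 0.001, -1.0]]
force: [0.3, 0.1, -0.4]
gripper_width: 0.448
finger_force: 0.0
```

Call:
jog_arm --increments '[[[0,0,0,0,0,0],[0,0,0,0,0,0]]]'

```text
clock: 26.88
ee_pos: [415.2, -59.6, 110.0]
ee_rot: [[-0.952, 0.307, 0.001], [0.307, 0.952, 0.0], [-0.001, 0.001, -1.0]]
force: [-0.1, 0.7, 1.3]
gripper_width: 0.447
finger_force: 0.0
```

```bash
python3 - <<'E'
from h import *
st();shooks();im=cams.camera("top");hooks(im)
for c,q,m in blobs(im,(17,110,80),(32,255,255),40,(150,148,215,188)): print("dr",c,q[4],plane("top",[c],32)[0][:2])
t=go((415.2,-64.5,21),162);
E
```

```text
t26.9 [415.2 -59.6 110. ] yaw 162.1 j [ 1.12  0.62 -1.27  2.19  0.78  0.91  0.62] F [-0.1  0.7  1.3] w 0.45 ff 0.0
scene [415.  -66.5   9. ] 119
dr [186.88489209 162.54676259] 139 [607.32264084 294.08815866]
dr [202.5        165.98571429] 140 [595.80465397 245.65142907]
dr [167.84701493 174.35447761] 268 [570.9959263  351.01121937]
shift [-0.0005, -0.0015, 0.0296] x 3
```

Call:
jog_arm --increments '[[[-0.0005,-0.0015,0.0295,0,0,0],[-0.0005,-0.0015,0.0295,0,0,0],[-0.0005,-0.0015,0.0295,0,0,0],[0,0,0,0,0,0],[0,0,0,0,0,0]]]'

```text
clock: 27.4
ee_pos: [413.8, -64.5, 20.7]
ee_rot: [[-0.952, 0.307, -0.003], [0.307, 0.952, 0.001], [0.003, 0.0, -1.0]]
force: [-0.2, 0.6, 0.3]
gripper_width: 0.449
finger_force: 0.0
```

Call:
jog_arm --increments '[[[0,0,0,0,0,0],[0,0,0,0,0,0],[0,0,0,0,0,0],[0,0,0,0,0,0],[0,0,0,0,0,0]]]' --claw 0

```text
clock: 27.82
ee_pos: [415.2, -66.2, 21.9]
ee_rot: [[-0.951, 0.31, 0.002], [0.31, 0.951, -0.0], [-0.002, 0.0, -1.0]]
force: [0.6, 0.7, -0.1]
gripper_width: 0.138
finger_force: 0.4
```

Call:
jog_arm --increments '[[[0,0,-0.02,0,0,0],[0,0,-0.03,0,0,0],[0,0,-0.03,0,0,0],[0,0,-0.03,0,0,0],[0,0,-0.01,0,0,-5.2]]]'

```text
clock: 28.23
ee_pos: [416.2, -66.0, 144.6]
ee_rot: [[-0.975, 0.223, 0.004], [0.223, 0.975, -0.002], [-0.004, -0.001, -1.0]]
force: [0.8, -0.4, -0.7]
gripper_width: 0.129
finger_force: 25.0
```

Call:
jog_arm --increments '[[[0,0,0,0,0,-5.2],[0,0,0,0,0,-5.2],[-0.0122,0.0367,0,0,0,0],[-0.0122,0.0367,0,0,0,0],[-0.0122,0.0367,0,0,0,0]]]'

```text
clock: 28.65
ee_pos: [456.2, 41.8, 141.2]
ee_rot: [[-0.999, 0.048, -0.0], [0.048, 0.999, -0.0], [-0.0, -0.0, -1.0]]
force: [0.5, -0.5, -1.4]
gripper_width: 0.129
finger_force: 25.0
```

Call:
jog_arm --increments '[[[-0.0122,0.0367,0,0,0,0],[-0.0122,0.0367,0,0,0,0],[-0.0122,0.0367,0,0,0,0],[-0.0122,0.0367,0,0,0,0],[-0.0122,0.0367,0,0,0,0]]]'

```text
clock: 29.07
ee_pos: [525.0, 224.5, 141.1]
ee_rot: [[-0.999, 0.043, -0.0], [0.043, 0.999, -0.001], [0.0, -0.001, -1.0]]
force: [0.1, -0.9, 0.3]
gripper_width: 0.125
finger_force: 25.0
```

Call:
jog_arm --increments '[[[-0.0122,0.0367,0,0,0,0],[-0.0122,0.0367,0,0,0,0],[0,0,0,0,0,0],[0,0,0,0,0,0],[0,0,0,0,0,0]]]'

```text
clock: 29.48
ee_pos: [551.6, 295.1, 140.8]
ee_rot: [[-0.999, 0.042, -0.001], [0.042, 0.999, -0.001], [0.001, -0.001, -1.0]]
force: [-0.5, -0.0, -0.7]
gripper_width: 0.128
finger_force: 25.0
```

Call:
jog_arm --increments '[[[0,0,0,0,0,0],[0,0,0,0,0,0]]]'

```text
clock: 29.65
ee_pos: [552.5, 293.1, 140.9]
ee_rot: [[-0.999, 0.045, -0.0], [0.045, 0.999, -0.001], [0.0, -0.001, -1.0]]
force: [-0.9, -0.3, -0.9]
gripper_width: 0.121
finger_force: 25.0
```

```bash
python3 - <<'E'
from h import *
st();shooks()
t=go(slot(-48,-6,49),177.6)
E
```

```text
t29.6 [552.5 293.1 140.9] yaw 177.4 j [ 0.21  0.83 -1.12  1.68  0.81  1.16  0.4 ] F [-0.9 -0.3 -0.9] w 0.12 ff 25.0
shift [0.0, 0.0014, 0.0307] x 3
```

Call:
jog_arm --increments '[[[0,0.0014,0.0305,0,0,0],[0,0.0014,0.0305,0,0,0],[0,0.0014,0.0305,0,0,0],[0,0,0,0,0,0],[0,0,0,0,0,0]]]'

```text
clock: 30.12
ee_pos: [551.6, 298.1, 48.6]
ee_rot: [[-0.999, 0.044, -0.003], [0.044, 0.999, -0.001], [0.002, -0.001, -1.0]]
force: [0.4, 0.2, -0.4]
gripper_width: 0.131
finger_force: 25.0
```

Call:
jog_arm --increments '[[[0,0,0,0,0,0],[0,0,0,0,0,0]]]'

```text
clock: 30.28
ee_pos: [553.3, 299.4, 51.3]
ee_rot: [[-0.999, 0.044, 0.002], [0.044, 0.999, 0.001], [-0.002, 0.001, -1.0]]
force: [0.3, -0.3, -0.6]
gripper_width: 0.133
finger_force: 25.0
```

Call:
jog_arm --increments '[[[0,0,0,0,0,0],[0,0,0,0,0,0],[0,0,0,0,0,0],[0,0,0,0,0,0],[0,0,0,0,0,0]]]' --claw 0.35

```text
clock: 30.7
ee_pos: [552.5, 299.5, 49.9]
ee_rot: [[-0.999, 0.043, 0.0], [0.043, 0.999, -0.0], [-0.0, -0.0, -1.0]]
force: [-0.0, -0.9, 1.3]
gripper_width: 0.349
finger_force: 0.2
```

Call:
jog_arm --increments '[[[0,0,-0.03,0,0,0],[0,0,-0.03,0,0,0],[0,0,-0.03,0,0,0],[0.033,0.0015,0,0,0,0],[0.033,0.0015,0,0,0,0]]]'

```text
clock: 31.12
ee_pos: [488.4, 306.2, 141.8]
ee_rot: [[-0.999, 0.047, 0.004], [0.047, 0.999, 0.003], [-0.004, 0.003, -1.0]]
force: [-1.5, 0.3, -0.6]
gripper_width: 0.347
finger_force: 0.0
```

Call:
jog_arm --increments '[[[0.033,0.0015,0,0,0,0],[0.033,0.0015,0,0,0,0],[0,0,0,0,0,0],[0,0,0,0,0,0],[0,0,0,0,0,0]]]' --claw 0

```text
clock: 31.53
ee_pos: [421.6, 311.2, 139.9]
ee_rot: [[-0.999, 0.043, 0.001], [0.043, 0.999, -0.0], [-0.001, -0.0, -1.0]]
force: [1.5, 0.4, -0.1]
gripper_width: 0.043
finger_force: 0.0
```

```bash
python3 - <<'E'
from h import *
st();shooks();im=cams.camera("top");crop(im,130,130,240,230,5,"pics/t7.png")
go((422,308.5,48),177.6)
E
```

```text
t31.5 [421.6 311.2 139.9] yaw 177.5 j [ 0.2   0.7  -1.19  1.94  0.76  1.05  0.2 ] F [ 1.5  0.4 -0.1] w 0.04 ff 0.0
shift [0.0, -0.0009, 0.0306] x 3
```

View pics/t7.png

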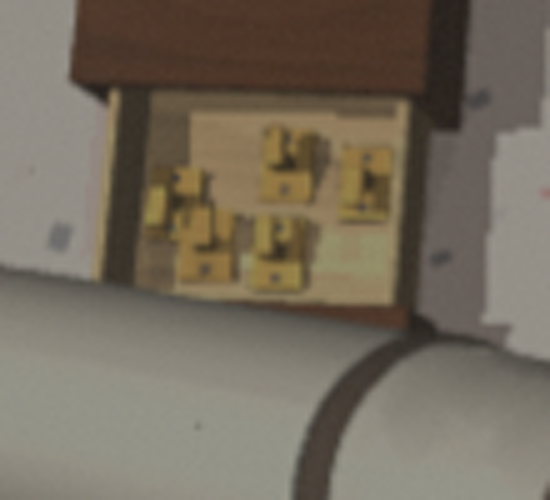

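All five hooks lie inside the drawer. Lower in front of the handle and push it shut.

Call:
jog_arm --increments '[[[0,-0.0009,0.0305,0,0,0],[0,-0.0009,0.0305,0,0,0],[0,-0.0009,0.0305,0,0,0],[0,0,0,0,0,0],[0,0,0,0,0,0]]]'

```text
clock: 32.05
ee_pos: [420.3, 307.9, 47.2]
ee_rot: [[-0.999, 0.044, -0.003], [0.044, 0.999, -0.001], [0.003, -0.001, -1.0]]
force: [-0.4, 0.4, 0.6]
gripper_width: 0.007
finger_force: 0.0
```

Call:
jog_arm --increments '[[[-0.01,0,0,0,0,0],[-0.01,0,0,0,0,0],[-0.01,0,0,0,0,0],[-0.01,0,0,0,0,0],[-0.01,0,0,0,0,0]]]'

```text
clock: 32.47
ee_pos: [472.5, 306.7, 49.1]
ee_rot: [[-0.999, 0.044, 0.001], [0.044, 0.999, 0.001], [-0.001, 0.001, -1.0]]
force: [-2.4, 0.6, 0.1]
gripper_width: 0.005
finger_force: 0.7
```

Call:
jog_arm --increments '[[[-0.01,0,0,0,0,0],[-0.01,0,0,0,0,0],[-0.01,0,0,0,0,0],[-0.01,0,0,0,0,0],[-0.01,0,0,0,0,0]]]'

```text
clock: 32.88
ee_pos: [521.5, 304.0, 48.0]
ee_rot: [[-0.999, 0.043, -0.0], [0.043, 0.999, -0.0], [0.0, -0.0, -1.0]]
force: [-1.5, -0.6, 1.1]
gripper_width: 0.006
finger_force: 0.7
```

Call:
jog_arm --increments '[[[-0.01,0,0,0,0,0],[-0.01,0,0,0,0,0],[-0.01,0,0,0,0,0],[0,0,0,0,0,0],[0,0,0,0,0,0]]]'

```text
clock: 33.3
ee_pos: [551.4, 302.7, 48.0]
ee_rot: [[-0.999, 0.044, 0.0], [0.044, 0.999, 0.0], [-0.0, 0.0, -1.0]]
force: [-0.1, -0.3, 0.5]
gripper_width: 0.004
finger_force: 0.0
```

```bash
python3 - <<'E'
from h import *
st();s=cams.camera("scene");crop(s,320,60,480,195,4.4,"pics/s8.png")
E
```

```text
t33.3 [551.4 302.7  48. ] yaw 177.5 j [ 0.13  0.93 -1.01  1.71  0.91  1.04  0.32] F [-0.1 -0.3  0.5] w 0.00 ff 0.0
```

View pics/s8.png

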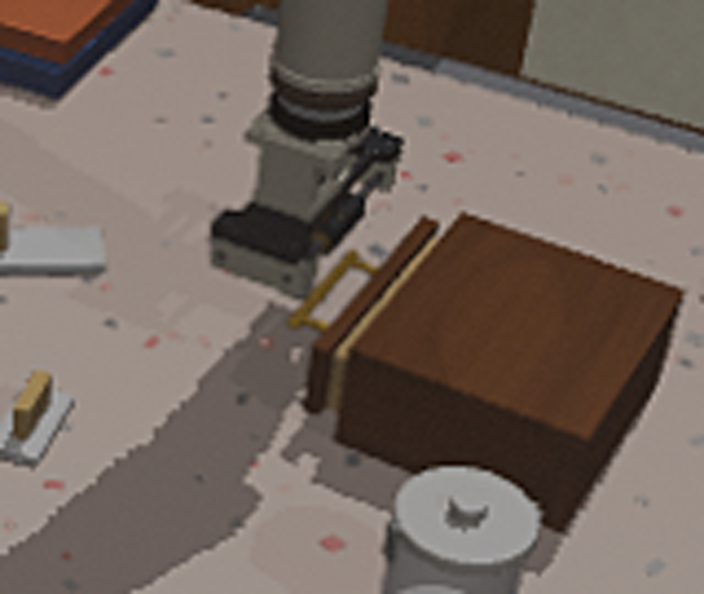

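The drawer has roughly 20–30 mm left to go. Keep pushing until it stops.

Call:
jog_arm --increments '[[[-0.007,0,0,0,0,0],[-0.006,0,0,0,0,0],[-0.005,0,0,0,0,0],[0,0,0,0,0,0],[0,0,0,0,0,0]]]'

```text
clock: 33.77
ee_pos: [569.1, 301.9, 48.1]
ee_rot: [[-0.999, 0.044, 0.0], [0.044, 0.999, -0.0], [-0.001, -0.0, -1.0]]
force: [-0.4, -0.1, 0.9]
gripper_width: 0.004
finger_force: 0.0
```

Call:
jog_arm --increments '[[[-0.002,0,0,0,0,0],[-0.002,0,0,0,0,0],[-0.002,0,0,0,0,0],[0,0,0,0,0,0],[0,0,0,0,0,0]]]'

```text
clock: 34.18
ee_pos: [573.5, 302.0, 48.1]
ee_rot: [[-0.999, 0.042, -0.001], [0.042, 0.999, -0.001], [0.001, -0.001, -1.0]]
force: [-3.6, -0.7, 3.1]
gripper_width: 0.006
finger_force: 2.1
```

Call:
jog_arm --increments '[[[-0.002,0,0,0,0,0],[-0.002,0,0,0,0,0],[0,0,0,0,0,0],[0,0,0,0,0,0],[0,0,0,0,0,0]]]'

```text
clock: 34.6
ee_pos: [573.7, 302.0, 48.0]
ee_rot: [[-0.999, 0.04, -0.007], [0.04, 0.999, -0.002], [0.007, -0.003, -1.0]]
force: [-12.8, -3.1, 8.5]
gripper_width: 0.005
finger_force: 6.8
```

Call:
jog_arm --increments '[[[-0.002,0,0,0,0,0],[-0.002,0,0,0,0,0],[0,0,0,0,0,0],[0,0,0,0,0,0],[0,0,0,0,0,0]]]'

```text
clock: 35.02
ee_pos: [573.8, 302.0, 48.0]
ee_rot: [[-0.999, 0.039, -0.013], [0.039, 0.999, -0.004], [0.013, -0.005, -1.0]]
force: [-22.7, -6.7, 16.2]
gripper_width: 0.001
finger_force: 11.4
```

```bash
python3 - <<'E'
from h import *
st();s=cams.camera("scene");crop(s,340,85,480,190,5,"pics/s9.png")
E
```

```text
t35.0 [573.8 302.   48. ] yaw 177.8 j [ 0.13  0.96 -1.    1.65  0.9   1.07  0.38] F [-22.7  -6.7  16.2] w 0.00 ff 11.4
```

View pics/s9.png

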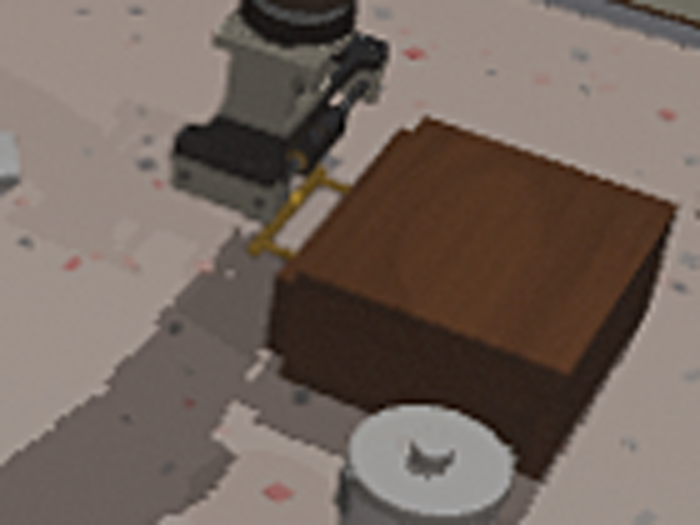

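The drawer is fully shut (hard stop felt, panel flush in the picture). Back off, lift and re-measure the straightedges.

Call:
jog_arm --increments '[[[0.015,0,0,0,0,0],[0.02,0,0,0,0,0],[0.02,0,0,0,0,0],[0,0,-0.03,0,0,0],[0,0,-0.03,0,0,0]]]'

```text
clock: 35.48
ee_pos: [525.7, 303.2, 107.2]
ee_rot: [[-0.999, 0.041, -0.003], [0.041, 0.999, -0.002], [0.002, -0.002, -1.0]]
force: [1.0, 0.8, 0.6]
gripper_width: 0.006
finger_force: 0.0
```

Call:
jog_arm --increments '[[[0,0,-0.03,0,0,0],[0,0,0,0,0,0],[0,0,0,0,0,0],[0,0,0,0,0,0]]]' --claw 0.45

```text
clock: 35.82
ee_pos: [528.2, 303.3, 137.8]
ee_rot: [[-0.999, 0.044, 0.001], [0.044, 0.999, -0.001], [-0.001, -0.001, -1.0]]
force: [0.2, -0.1, -0.7]
gripper_width: 0.245
finger_force: 0.0
```

```bash
cat >> h.py <<'E'
def bar(n,im,roi):
    bs=blobs(im,(15,60,70),(35,255,255),15,roi)
    if not bs: print("no bar",n);return None
    c,q,m=max(bs,key=lambda b:b[1][4]);return cv2.moments(m,True),c,m
def edge(nm,troi,sroi):
    T=cams.camera("top");S=cams.camera("scene");a=bar("top",T,troi);b=bar("scene",S,sroi)
    if a and b: print(nm,"bar tri",np.round(tri([a[1]],[b[1]])[0],1))
    for n,im,r in(("top",T,troi),("scene",S,sroi)):
        x0,y0,x1,y1=r;x0-=15;x1+=15;y0-=12;y1+=12
        d=im[:,:,2].astype(int)-im[:,:,0];m=((d>-3)&(im[:,:,1]>115)).astype(np.uint8);k=np.zeros_like(m);k[y0:y1,x0:x1]=1
        m=cv2.morphologyEx(m*k,cv2.MORPH_CLOSE,np.ones((7,7)));C=max(cv2.findContours(m,0,1)[0],key=cv2.contourArea)
        P=plane(n,cv2.boxPoints(cv2.minAreaRect(C)),8)[:,:2];e=[P[1]-P[0],P[2]-P[1]];e.sort(key=np.linalg.norm)
        print(nm,n,"plate c",np.round(P.mean(0),1),"size",[round(float(np.linalg.norm(v)),1) for v in e],"dir %.1f"%(np.degrees(np.arctan2(e[1][1],e[1][0]))%180))
E
python3 - <<'E'
from h import *
st()
edge("short",(240,212,266,226),(316,140,340,168));edge("long",(365,205,420,235),(225,205,275,260))
t=go((431,92,110),98.8)
E
```

```text
t35.8 [528.2 303.3 137.8] yaw 177.5 j [ 0.19  0.81 -1.11  1.73  0.8   1.13  0.36] F [ 0.2 -0.1 -0.7] w 0.24 ff 0.0
no bar topTraceback (most recent call last):
  File "<stdin>", line 3, in <module>
  File "h.py", line 59, in edge
    m=cv2.morphologyEx(m*k,cv2.MORPH_CLOSE,np.ones((7,7)));C=max(cv2.findContours(m,0,1)[0],key=cv2.contourArea)
                                                             ~~~^^^^^^^^^^^^^^^^^^^^^^^^^^^^^^^^^^^^^^^^^^^^^^^^
ValueError: max() iterable argument is empty
```

```bash
sed -i 's/C=max(cv2.findContours(m,0,1)\[0\],key=cv2.contourArea)/cs=cv2.findContours(m,0,1)[0]\n        if not cs: continue\n        C=max(cs,key=cv2.contourArea)/' h.py
python3 - <<'E'
from h import *
edge("short",(240,212,266,226),(316,140,340,168));edge("long",(365,205,420,235),(225,205,275,260))
t=go((431,92,110),98.8)
print(plane("top",[(251.9,218.7)],30),tri([(251.9,218.7)],[(326.2,151.1)]))
E
```

```text
no bar top
short scene plate c [430.   90.8] size [41.9, 87.9] dir 98.7
long bar tri [ 419.5 -327.9   26.     6. ]
long top plate c [ 399.3 -247. ] size [36.3, 54.2] dir 105.2
long scene plate c [ 286.9 -291.3] size [53.7, 77.4] dir 14.9
turn [-0.01, -0.0, 6.56] x 12
shift [-0.0278, -0.0182, 0.0039] x 7
[[431.294725    91.78330387  30.        ]] [[429.9180965   90.99142684  26.95713016   4.25756678]]
```

Call:
jog_arm --increments '[[[0,0,0,0,0,6.6],[0,0,0,0,0,6.6],[0,0,0,0,0,6.6],[0,0,0,0,0,6.6],[0,0,0,0,0,6.6]]]'

```text
clock: 36.53
ee_pos: [527.2, 303.9, 137.6]
ee_rot: [[-0.811, 0.585, -0.001], [0.585, 0.811, -0.0], [0.001, -0.001, -1.0]]
force: [-1.5, 0.5, 1.1]
gripper_width: 0.455
finger_force: 0.0
```

Call:
jog_arm --increments '[[[0,0,0,0,0,6.5],[0,0,0,0,0,6.5],[0,0,0,0,0,6.5],[0,0,0,0,0,6.5],[0,0,0,0,0,6.5]]]'

```text
clock: 36.95
ee_pos: [527.2, 303.9, 137.7]
ee_rot: [[-0.37, 0.929, -0.001], [0.929, 0.37, -0.0], [0.0, -0.001, -1.0]]
force: [-1.0, 0.4, 0.2]
gripper_width: 0.449
finger_force: 0.0
```

Call:
jog_arm --increments '[[[0,0,0,0,0,6.6],[0,0,0,0,0,6.6],[-0.0278,-0.0182,0.0039,0,0,0],[-0.0278,-0.0182,0.0039,0,0,0],[-0.0278,-0.0182,0.0039,0,0,0]]]'

```text
clock: 37.37
ee_pos: [485.3, 212.9, 125.8]
ee_rot: [[-0.156, 0.988, -0.001], [0.988, 0.156, 0.0], [0.0, -0.001, -1.0]]
force: [0.6, -0.8, -1.1]
gripper_width: 0.45
finger_force: 0.0
```

Call:
jog_arm --increments '[[[-0.0278,-0.0182,0.0039,0,0,0],[-0.0278,-0.0182,0.0039,0,0,0],[-0.0278,-0.0182,0.0039,0,0,0],[-0.0278,-0.0182,0.0039,0,0,0],[0,0,0,0,0,0]]]'

```text
clock: 37.78
ee_pos: [427.3, 84.9, 108.8]
ee_rot: [[-0.148, 0.989, -0.007], [0.989, 0.148, -0.006], [-0.005, -0.007, -1.0]]
force: [-1.6, -0.8, -0.3]
gripper_width: 0.446
finger_force: 0.0
```

Call:
jog_arm --increments '[[[0,0,0,0,0,0],[0,0,0,0,0,0],[0,0,0,0,0,0],[0,0,0,0,0,0]]]'

```text
clock: 38.12
ee_pos: [432.2, 93.7, 111.1]
ee_rot: [[-0.156, 0.988, 0.001], [0.988, 0.156, 0.001], [0.001, 0.001, -1.0]]
force: [0.0, 0.6, -0.2]
gripper_width: 0.448
finger_force: 0.0
```

```bash
python3 - <<'E'
from h import *
st();S=cams.camera("scene");b=bar("scene",S,(310,135,345,175))
print(b[1],b[0]["m00"],plane("scene",[b[1]],27))
go((430.7,91.7,23),98.8)
E
```

```text
t38.1 [432.2  93.7 111.1] yaw 99.0 j [ 0.5   0.44 -0.9   2.15  0.5   0.77 -0.57] F [ 0.   0.6 -0.2] w 0.45 ff 0.0
[326.28985507 151.08695652] 69.0 [[428.73605982  89.45033294  27.        ]]
shift [-0.0005, -0.0005, 0.0293] x 3
```

Call:
jog_arm --increments '[[[-0.0005,-0.0005,0.029,0,0,0],[-0.0005,-0.0005,0.029,0,0,0],[-0.0005,-0.0005,0.029,0,0,0],[0,0,0,0,0,0],[0,0,0,0,0,0]]]'

```text
clock: 38.58
ee_pos: [429.3, 91.5, 23.3]
ee_rot: [[-0.156, 0.988, -0.003], [0.988, 0.156, 0.0], [0.001, -0.003, -1.0]]
force: [-0.4, -0.4, 0.3]
gripper_width: 0.451
finger_force: 0.0
```

Call:
jog_arm --increments '[[[0,0,0,0,0,0],[0,0,0,0,0,0],[0,0,0,0,0,0],[0,0,0,0,0,0],[0,0,0,0,0,0]]]' --claw 0 --force 40

```text
clock: 39.0
ee_pos: [431.0, 90.1, 24.7]
ee_rot: [[-0.153, 0.988, 0.002], [0.988, 0.153, -0.0], [-0.0, 0.002, -1.0]]
force: [0.0, 0.5, 5.0]
gripper_width: 0.152
finger_force: 40.0
```

Call:
jog_arm --increments '[[[0,0,0,0,0,0],[0,0,-0.02,0,0,0],[0,0,-0.025,0,0,0],[0,0,-0.025,0,0,0],[0,0,0,0,0,0]]]'

```text
clock: 39.42
ee_pos: [432.7, 91.1, 97.2]
ee_rot: [[-0.154, 0.988, 0.006], [0.988, 0.154, 0.0], [-0.001, 0.006, -1.0]]
force: [2.0, 0.3, -0.6]
gripper_width: 0.148
finger_force: 40.0
```

```bash
python3 - <<'E'
from h import *
st();t=go((625,-125,95),180.6)
E
```

```text
t39.4 [432.7  91.1  97.2] yaw 98.9 j [ 0.48  0.46 -0.88  2.16  0.54  0.74 -0.6 ] F [ 2.   0.3 -0.6] w 0.15 ff 40.0
turn [0.02, 0.02, -6.81] x 12
shift [-0.0238, -0.0273, 0.0003] x 8
```

Call:
jog_arm --increments '[[[0,0,0,0,0,-6.8],[0,0,0,0,0,-6.8],[0,0,0,0,0,-6.8],[0,0,0,0,0,-6.8],[0,0,0,0,0,-6.8]]]'

```text
clock: 39.83
ee_pos: [430.0, 89.9, 93.5]
ee_rot: [[-0.684, 0.73, -0.0], [0.73, 0.684, -0.0], [-0.0, -0.001, -1.0]]
force: [0.2, 0.8, -1.3]
gripper_width: 0.149
finger_force: 40.0
```

Call:
jog_arm --increments '[[[0,0,0,0,0,-6.8],[0,0,0,0,0,-6.8],[0,0,0,0,0,-6.8],[0,0,0,0,0,-6.8],[0,0,0,0,0,-6.8]]]'

```text
clock: 40.25
ee_pos: [430.0, 90.0, 93.4]
ee_rot: [[-0.975, 0.222, -0.0], [0.222, 0.975, -0.0], [0.0, -0.0, -1.0]]
force: [0.9, 0.3, -1.7]
gripper_width: 0.151
finger_force: 40.0
```

Call:
jog_arm --increments '[[[0,0,0,0,0,-6.8],[0,0,0,0,0,-6.8],[-0.0238,-0.0273,0,0,0,0],[-0.0238,-0.0273,0,0,0,0],[-0.0238,-0.0273,0,0,0,0]]]'

```text
clock: 40.67
ee_pos: [502.6, 7.8, 93.3]
ee_rot: [[-1.0, -0.009, -0.001], [-0.009, 1.0, -0.0], [0.001, -0.0, -1.0]]
force: [0.9, 0.4, -1.0]
gripper_width: 0.152
finger_force: 40.0
```

Call:
jog_arm --increments '[[[-0.0238,-0.0273,0,0,0,0],[-0.0238,-0.0273,0,0,0,0],[-0.0238,-0.0273,0,0,0,0],[-0.0238,-0.0273,0,0,0,0],[-0.0238,-0.0273,0,0,0,0]]]'

```text
clock: 41.08
ee_pos: [622.6, -128.7, 92.7]
ee_rot: [[-1.0, -0.007, -0.001], [-0.007, 1.0, -0.0], [0.001, -0.0, -1.0]]
force: [1.2, 0.5, -1.3]
gripper_width: 0.146
finger_force: 40.0
```

Call:
jog_arm --increments '[[[0,0,0,0,0,0],[0,0,0,0,0,0],[0,0,0,0,0,0],[0,0,0,0,0,0],[0,0,0,0,0,0]]]'

```text
clock: 41.5
ee_pos: [621.5, -125.1, 93.8]
ee_rot: [[-1.0, -0.01, -0.001], [-0.01, 1.0, 0.0], [0.001, 0.0, -1.0]]
force: [-0.3, 0.5, -1.6]
gripper_width: 0.15
finger_force: 40.0
```

```bash
python3 - <<'E'
from h import *
st();t=go((625,-125,26),180.6)
s=cams.camera("scene");crop(s,230,100,430,310,2.8,"pics/s10.png")
for n,im in(("scene",s),("top",cams.camera("top"))):
    for c,q,m in blobs(im,(5,100,60),(16,255,255),300,(280,205,370,300) if n=="scene" else (330,130,420,185)):
        C=cv2.findContours(m,0,1)[0][0];p=cv2.approxPolyDP(C,5,True).reshape(-1,2);print(n,p.tolist(),np.round(plane(n,p,14)[:,:2]).tolist())
E
```

```text
t41.5 [ 621.5 -125.1   93.8] yaw -179.4 j [ 0.86  0.89 -1.07  1.68  0.87  1.11  1.11] F [-0.3  0.5 -1.6] w 0.15 ff 40.0
shift [-0.0017, 0.0, 0.0339] x 2
scene [[328, 222], [286, 276], [317, 293], [357, 234]] [[580.0, -171.0], [577.0, -389.0], [672.0, -393.0], [671.0, -170.0]]
top [[378, 141], [406, 170], [405, 140]] [[672.0, -298.0], [578.0, -381.0], [674.0, -382.0]]
```

View pics/s10.png

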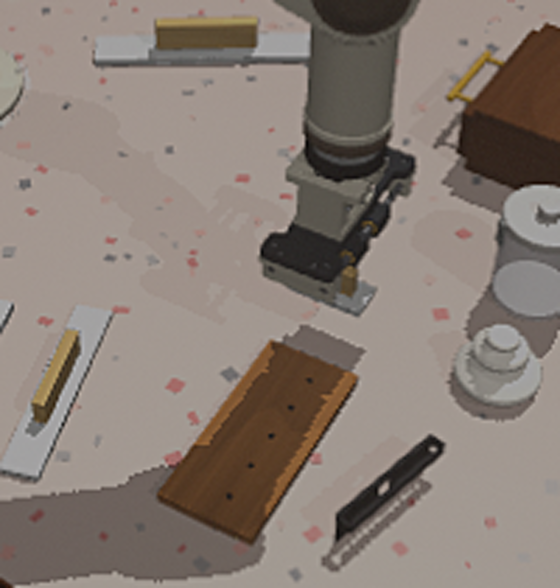

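The short straightedge is held level to the left of the board. Lower it and push it gently against the board end.

Call:
jog_arm --increments '[[[-0.0018,0,0.034,0,0,0],[-0.0018,0,0.034,0,0,0],[0,0,0,0,0,0],[0,0,0,0,0,0],[0,0,0,0,0,0]]]'

```text
clock: 42.02
ee_pos: [625.8, -125.9, 26.4]
ee_rot: [[-1.0, -0.009, -0.0], [-0.009, 1.0, 0.0], [0.0, 0.0, -1.0]]
force: [0.2, 0.2, -1.4]
gripper_width: 0.149
finger_force: 40.0
```

Call:
jog_arm --increments '[[[0,-0.006,0,0,0,0],[0,-0.006,0,0,0,0],[0,-0.004,0,0,0,0],[0,0,0,0,0,0],[0,0,0,0,0,0]]]'

```text
clock: 42.43
ee_pos: [626.1, -143.7, 26.1]
ee_rot: [[-1.0, -0.006, 0.0], [-0.006, 1.0, -0.0], [-0.0, -0.0, -1.0]]
force: [-0.0, -0.1, -1.0]
gripper_width: 0.152
finger_force: 40.0
```

Call:
jog_arm --increments '[[[0,-0.001,0,0,0,0],[0,-0.001,0,0,0,0],[0,-0.001,0,0,0,0],[0,0,0,0,0,0],[0,0,0,0,0,0]]]'

```text
clock: 42.85
ee_pos: [626.1, -145.5, 25.8]
ee_rot: [[-1.0, -0.008, -0.0], [-0.008, 1.0, 0.0], [0.0, 0.0, -1.0]]
force: [-0.2, -0.3, -1.1]
gripper_width: 0.15
finger_force: 40.0
```

Call:
jog_arm --increments '[[[0,-0.001,0,0,0,0],[0,-0.001,0,0,0,0],[0,-0.001,0,0,0,0],[0,0,0,0,0,0],[0,0,0,0,0,0]]]'

```text
clock: 43.27
ee_pos: [626.0, -146.7, 25.9]
ee_rot: [[-1.0, -0.009, -0.0], [-0.009, 1.0, 0.002], [-0.0, 0.002, -1.0]]
force: [-0.0, 6.3, 0.1]
gripper_width: 0.15
finger_force: 40.0
```

```bash
python3 - <<'E'
from h import *
st()
E
```

```text
t43.3 [ 626.  -146.7   25.9] yaw -179.5 j [ 0.85  0.98 -0.99  1.68  0.94  1.03  1.1 ] F [-0.   6.3  0.1] w 0.15 ff 40.0
```

Call:
jog_arm --increments '[[[0,0,0.001,0,0,0],[0,0,0.001,0,0,0],[0,-0.001,0,0,0,0],[0,0,0,0,0,0],[0,0,0,0,0,0]]]'

```text
clock: 43.68
ee_pos: [626.3, -146.8, 24.2]
ee_rot: [[-1.0, -0.01, 0.001], [-0.01, 1.0, 0.003], [-0.001, 0.003, -1.0]]
force: [-0.1, 7.5, 0.8]
gripper_width: 0.154
finger_force: 40.0
```

Call:
jog_arm --increments '[[[0,0,0,0,0,0],[0,0,0,0,0,0],[0,0,0,0,0,0],[0,0,0,0,0,0],[0,0,0,0,0,0]]]' --claw 0.4

```text
clock: 44.1
ee_pos: [626.4, -145.0, 24.3]
ee_rot: [[-1.0, -0.01, 0.001], [-0.01, 1.0, 0.006], [-0.001, 0.006, -1.0]]
force: [-0.2, 10.1, 1.3]
gripper_width: 0.396
finger_force: 4.1
```

Call:
jog_arm --increments '[[[0,0,-0.02,0,0,0],[0,0,-0.03,0,0,0],[0,0,-0.03,0,0,0],[0,0,-0.03,0,0,0],[0,0,0,0,0,0]]]'

```text
clock: 44.52
ee_pos: [630.2, -151.0, 141.2]
ee_rot: [[-1.0, -0.006, 0.01], [-0.006, 1.0, -0.003], [-0.01, -0.004, -1.0]]
force: [1.6, -0.1, -0.0]
gripper_width: 0.402
finger_force: 0.0
```

```bash
python3 - <<'E'
from h import *
st();t=go((421,-326.5,130),105.8);go((421,-326.5,24),105.8,t)
s=cams.camera("scene");crop(s,285,180,385,260,8,"pics/s11.png")
E
```

```text
t44.5 [ 630.2 -151.   141.2] yaw -179.7 j [ 0.9   0.85 -1.11  1.63  0.82  1.18  1.18] F [ 1.6 -0.1 -0. ] w 0.40 ff 0.0
turn [0.02, 0.06, 6.78] x 11
shift [-0.014, -0.0311, 0.0014] x 8
shift [0.0, 0.0, 0.0353] x 3
```

View pics/s11.png

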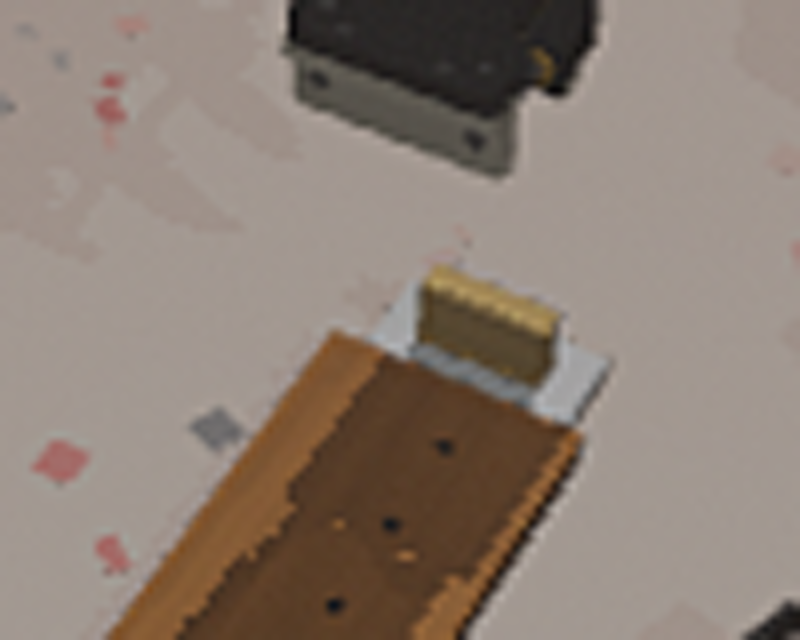

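The short straightedge is against the board end, but a fingertip may have brushed the board as it opened. I'll nudge the outer edge with closed fingers to make sure it is flush.

Call:
jog_arm --increments '[[[0,0.031,0,0,0,0],[0,0.031,0,0,0,0],[0,0,0,0,0,0],[0,0,0,0,0,0],[0,0,0,0,0,0]]]' --claw 0

```text
clock: 44.98
ee_pos: [625.6, -88.9, 133.4]
ee_rot: [[-1.0, -0.007, -0.001], [-0.007, 1.0, -0.002], [0.001, -0.002, -1.0]]
force: [0.4, -0.9, -0.0]
gripper_width: 0.086
finger_force: 0.0
```

```bash
python3 - <<'E'
from h import *
st();go((626,-85,16),180.6)
E
```

```text
t45.0 [625.6 -88.9 133.4] yaw -179.6 j [ 0.82  0.84 -1.1   1.67  0.82  1.16  1.07] F [ 0.4 -0.9 -0. ] w 0.09 ff 0.0
shift [-0.0001, 0.001, 0.0294] x 4
```

Call:
jog_arm --increments '[[[0,0.001,0.03,0,0,0],[0,0.001,0.03,0,0,0],[0,0.001,0.03,0,0,0],[0,0.001,0.026,0,0,0],[0,0,0,0,0,0]]]'

```text
clock: 45.4
ee_pos: [623.8, -86.2, 13.5]
ee_rot: [[-1.0, -0.005, -0.005], [-0.005, 1.0, -0.001], [0.005, -0.001, -1.0]]
force: [0.1, 0.0, 0.3]
gripper_width: 0.003
finger_force: 0.0
```

Call:
jog_arm --increments '[[[0,0,0,0,0,0],[0,0,0,0,0,0],[0,-0.005,0,0,0,0],[0,-0.005,0,0,0,0],[0,0,0,0,0,0]]]'

```text
clock: 45.82
ee_pos: [626.3, -96.1, 18.8]
ee_rot: [[-1.0, -0.005, 0.001], [-0.005, 1.0, -0.002], [-0.001, -0.002, -1.0]]
force: [0.4, -0.7, 0.2]
gripper_width: 0.007
finger_force: 0.0
```

Call:
jog_arm --increments '[[[0,-0.002,0,0,0,0],[0,-0.002,0,0,0,0],[0,-0.002,0,0,0,0],[0,0,0,0,0,0],[0,0,0,0,0,0]]]'

```text
clock: 46.23
ee_pos: [625.7, -99.7, 17.8]
ee_rot: [[-1.0, -0.008, 0.0], [-0.008, 1.0, -0.0], [-0.0, -0.0, -1.0]]
force: [-0.7, 0.2, 0.6]
gripper_width: 0.005
finger_force: 0.0
```

Call:
jog_arm --increments '[[[0,-0.002,0,0,0,0],[0,-0.002,0,0,0,0],[0,-0.002,0,0,0,0],[0,0,0,0,0,0],[0,0,0,0,0,0]]]'

```text
clock: 46.65
ee_pos: [625.8, -105.8, 17.8]
ee_rot: [[-1.0, -0.007, -0.0], [-0.007, 1.0, -0.0], [0.0, -0.0, -1.0]]
force: [-0.3, 0.7, -0.3]
gripper_width: 0.002
finger_force: 0.0
```

```bash
python3 - <<'E'
from h import *
st()
T=cams.camera("top");crop(T,300,120,420,190,6,"pics/t12.png")
E
```

```text
t46.6 [ 625.8 -105.8   17.8] yaw -179.6 j [ 0.78  0.98 -0.98  1.7   0.95  1.01  1.02] F [-0.3  0.7 -0.3] w 0.00 ff 0.0
```

View pics/t12.png

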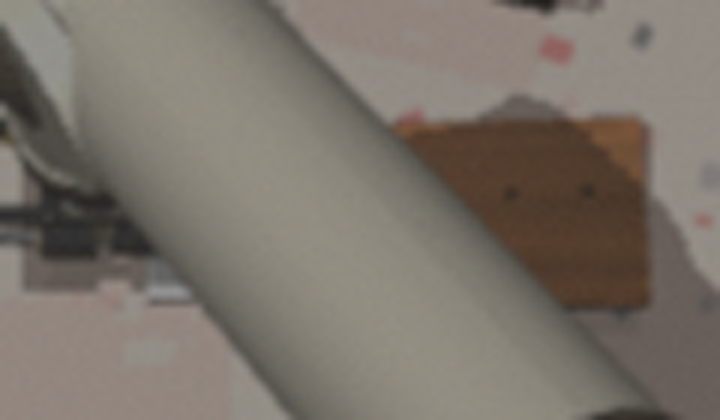

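That last picture shows the arm hiding the short piece. I've now viewed 16 pictures, over the 14 allowed, so I'll view no more and work from numbers and force only. Continue the guarded nudge.

Call:
jog_arm --increments '[[[0,0,0.003,0,0,0],[0,-0.002,0,0,0,0],[0,-0.002,0,0,0,0],[0,0,0,0,0,0],[0,0,0,0,0,0]]]'

```text
clock: 47.12
ee_pos: [625.8, -109.9, 14.8]
ee_rot: [[-1.0, -0.007, -0.0], [-0.007, 1.0, -0.0], [0.0, -0.0, -1.0]]
force: [0.1, -0.4, 0.6]
gripper_width: 0.001
finger_force: 0.0
```

Call:
jog_arm --increments '[[[0,-0.0015,0,0,0,0],[0,-0.0015,0,0,0,0],[0,0,0,0,0,0],[0,0,0,0,0,0]]]'

```text
clock: 47.45
ee_pos: [625.9, -112.8, 14.8]
ee_rot: [[-1.0, -0.007, 0.0], [-0.007, 1.0, -0.0], [-0.0, -0.0, -1.0]]
force: [0.1, 0.9, -0.7]
gripper_width: 0.005
finger_force: 0.0
```

Call:
jog_arm --increments '[[[0,-0.0015,0,0,0,0],[0,-0.0015,0,0,0,0],[0,0,0,0,0,0],[0,0,0,0,0,0]]]'

```text
clock: 47.78
ee_pos: [625.9, -115.8, 14.8]
ee_rot: [[-1.0, -0.007, 0.0], [-0.007, 1.0, -0.0], [-0.0, -0.0, -1.0]]
force: [0.2, -0.4, 0.7]
gripper_width: 0.006
finger_force: 0.0
```

Call:
jog_arm --increments '[[[0,-0.001,0,0,0,0],[0,-0.001,0,0,0,0],[0,0,0,0,0,0],[0,0,0,0,0,0]]]'

```text
clock: 48.12
ee_pos: [625.9, -117.6, 14.8]
ee_rot: [[-1.0, -0.008, 0.0], [-0.008, 1.0, 0.0], [-0.0, 0.0, -1.0]]
force: [0.3, -0.4, -0.3]
gripper_width: 0.006
finger_force: 0.0
```

Call:
jog_arm --increments '[[[0,-0.001,0,0,0,0],[0,-0.001,0,0,0,0],[0,0,0,0,0,0],[0,0,0,0,0,0]]]'

```text
clock: 48.45
ee_pos: [625.9, -118.9, 14.9]
ee_rot: [[-1.0, -0.008, 0.0], [-0.008, 1.0, 0.001], [-0.0, 0.001, -1.0]]
force: [0.6, 1.8, 0.6]
gripper_width: 0.005
finger_force: 0.8
```

Call:
jog_arm --increments '[[[0,-0.001,0,0,0,0],[0,-0.001,0,0,0,0],[0,0,0,0,0,0],[0,0,0,0,0,0]]]'

```text
clock: 48.78
ee_pos: [626.0, -119.3, 15.0]
ee_rot: [[-1.0, -0.009, 0.0], [-0.009, 1.0, 0.003], [-0.0, 0.003, -1.0]]
force: [0.2, 5.0, 0.2]
gripper_width: 0.002
finger_force: 2.2
```

```bash
python3 - <<'E'
from h import *
st();S=cams.camera("scene")
b=bar("scene",S,(325,205,362,235));print(b and (b[1],b[0]["m00"],plane("scene",[b[1]],27)))
E
```

```text
t48.8 [ 626.  -119.3   15. ] yaw -179.5 j [ 0.8   0.99 -0.98  1.7   0.95  1.01  1.05] F [0.2 5.  0.2] w 0.00 ff 2.2
(array([352.06451613, 222.4516129 ]), 31.0, array([[ 644.48913234, -148.81280684,   27.        ]]))
```

Call:
jog_arm --increments '[[[0,-0.001,0,0,0,0],[0,-0.001,0,0,0,0],[0,0,0,0,0,0],[0,0,0,0,0,0]]]'

```text
clock: 49.17
ee_pos: [626.0, -119.6, 15.2]
ee_rot: [[-1.0, -0.01, 0.001], [-0.01, 1.0, 0.005], [-0.001, 0.005, -1.0]]
force: [-0.0, 7.7, 1.4]
gripper_width: 0.002
finger_force: 3.2
```

Call:
jog_arm --increments '[[[0,0.01,0,0,0,0],[0,0.02,0,0,0,0],[0,0.01,-0.03,0,0,0],[0,0,-0.04,0,0,0],[0,0,-0.04,0,0,0]]]'

```text
clock: 49.58
ee_pos: [624.5, -82.8, 125.0]
ee_rot: [[-1.0, -0.01, -0.003], [-0.01, 1.0, -0.0], [0.003, -0.0, -1.0]]
force: [2.0, -0.7, 0.3]
gripper_width: 0.001
finger_force: 0.0
```

Call:
jog_arm --increments '[[[0,0,0,0,0,0],[0,0,0,0,0,0],[0,0,0,0,0,0]]]' --claw 0.45

```text
clock: 49.83
ee_pos: [625.4, -84.7, 124.6]
ee_rot: [[-1.0, -0.007, -0.0], [-0.007, 1.0, -0.002], [0.0, -0.002, -1.0]]
force: [-0.1, 0.3, -0.5]
gripper_width: 0.175
finger_force: 0.0
```

```bash
python3 - <<'E'
from h import *
st();edge("short",(322,150,338,165),(330,205,365,230));edge("long",(365,205,420,235),(225,205,275,260))
t=go((421,-326.5,125),105.8);go((421,-326.5,24),105.8,t)
E
```

```text
t49.8 [625.4 -84.7 124.6] yaw -179.6 j [ 0.81  0.85 -1.09  1.68  0.83  1.15  1.06] F [-0.1  0.3 -0.5] w 0.17 ff 0.0
no bar top
short scene plate c [ 622.6 -145.6] size [32.6, 82.9] dir 1.4
no bar top
long top plate c [ 395.4 -234.4] size [28.1, 37.2] dir 15.1
long scene plate c [ 420.  -325.8] size [44.7, 230.0] dir 105.8
turn [-0.01, -0.01, 6.78] x 11
shift [-0.0198, -0.0291, -0.0002] x 9
shift [0.0, 0.0, 0.0337] x 3
```

Call:
jog_arm --increments '[[[0,0,0,0,0,6.8],[0,0,0,0,0,6.8],[0,0,0,0,0,6.8],[0,0,0,0,0,6.8],[0,0,0,0,0,6.8]]]'

```text
clock: 50.45
ee_pos: [625.0, -83.6, 123.7]
ee_rot: [[-0.83, 0.558, -0.002], [0.558, 0.83, 0.0], [0.002, -0.001, -1.0]]
force: [0.2, 0.6, 1.1]
gripper_width: 0.454
finger_force: 0.0
```

Call:
jog_arm --increments '[[[0,0,0,0,0,6.8],[0,0,0,0,0,6.8],[0,0,0,0,0,6.8],[0,0,0,0,0,6.8],[0,0,0,0,0,6.8]]]'

```text
clock: 50.87
ee_pos: [625.0, -83.6, 123.7]
ee_rot: [[-0.376, 0.926, -0.002], [0.926, 0.376, 0.0], [0.001, -0.002, -1.0]]
force: [-0.1, 0.6, 0.2]
gripper_width: 0.451
finger_force: 0.0
```

Call:
jog_arm --increments '[[[0,0,0,0,0,6.7],[-0.0198,-0.0291,0,0,0,0],[-0.0198,-0.0291,0,0,0,0],[-0.0198,-0.0291,0,0,0,0],[-0.0198,-0.0291,0,0,0,0]]]'

```text
clock: 51.28
ee_pos: [533.5, -191.9, 123.8]
ee_rot: [[-0.272, 0.962, -0.002], [0.962, 0.272, 0.001], [0.001, -0.001, -1.0]]
force: [0.2, -0.6, -0.2]
gripper_width: 0.449
finger_force: 0.0
```

Call:
jog_arm --increments '[[[-0.0198,-0.0291,0,0,0,0],[-0.0198,-0.0291,0,0,0,0],[-0.0198,-0.0291,0,0,0,0],[-0.0198,-0.0291,0,0,0,0],[-0.0198,-0.0291,0,0,0,0]]]'

```text
clock: 51.7
ee_pos: [420.1, -327.0, 124.0]
ee_rot: [[-0.271, 0.962, -0.001], [0.962, 0.271, 0.001], [0.001, -0.001, -1.0]]
force: [0.6, -0.6, 0.1]
gripper_width: 0.449
finger_force: 0.0
```

Call:
jog_arm --increments '[[[0,0,0,0,0,0],[0,0,0,0,0,0],[0,0,0,0,0,0],[0,0,0,0,0,0],[0,0,0,0,0,0]]]'

```text
clock: 52.12
ee_pos: [423.0, -324.5, 124.8]
ee_rot: [[-0.274, 0.962, 0.001], [0.962, 0.274, 0.001], [0.001, 0.001, -1.0]]
force: [-0.3, 0.2, 0.1]
gripper_width: 0.451
finger_force: 0.0
```

```bash
python3 - <<'E'
from h import *
st();edge("short",(322,150,338,165),(330,205,365,230));edge("long",(365,205,420,235),(225,205,275,260))
go((421,-326.5,24),105.8)
E
```

```text
t52.1 [ 423.  -324.5  124.8] yaw 105.9 j [ 1.3   0.57 -0.89  1.93  0.56  0.91  0.41] F [-0.3  0.2  0.1] w 0.45 ff 0.0
short bar tri [ 623.1 -148.1   24.5    0. ]
short top plate c [ 624.9 -148.3] size [34.6, 77.3] dir 179.0
short scene plate c [ 651.6 -144.8] size [24.1, 31.5] dir 96.9
long bar tri [ 411.3 -310.     4.    15.2]
long top plate c [ 407.3 -274.3] size [37.8, 111.6] dir 106.2
long scene plate c [ 418.4 -322.1] size [44.0, 222.3] dir 106.1
shift [-0.0002, -0.0006, 0.0336] x 3
```

Call:
jog_arm --increments '[[[-0.0004,-0.0006,0.033,0,0,0],[-0.0004,-0.0006,0.033,0,0,0],[-0.0004,-0.0006,0.032,0,0,0],[0,0,0,0,0,0],[0,0,0,0,0,0]]]'

```text
clock: 52.73
ee_pos: [419.8, -326.3, 25.9]
ee_rot: [[-0.272, 0.962, -0.003], [0.962, 0.272, 0.003], [0.003, -0.002, -1.0]]
force: [0.3, -0.0, 1.3]
gripper_width: 0.448
finger_force: 0.0
```

Call:
jog_arm --increments '[[[0,0,0,0,0,0],[0,0,0,0,0,0],[0,0,0,0,0,0],[0,0,0,0,0,0],[0,0,0,0,0,0]]]' --claw 0 --force 55

```text
clock: 53.15
ee_pos: [421.4, -328.4, 28.1]
ee_rot: [[-0.271, 0.963, 0.002], [0.963, 0.271, -0.002], [-0.002, 0.001, -1.0]]
force: [-1.6, -0.8, 6.1]
gripper_width: 0.148
finger_force: 55.0
```

Call:
jog_arm --increments '[[[0,0,0,0,0,0],[0,0,-0.02,0,0,0],[0,0,-0.02,0,0,0],[0,0,-0.01,0,0,0],[0,0,0,0,0,0]]]'

```text
clock: 53.57
ee_pos: [421.7, -328.7, 78.8]
ee_rot: [[-0.271, 0.963, 0.003], [0.963, 0.271, -0.003], [-0.003, 0.002, -1.0]]
force: [0.9, -0.3, -3.4]
gripper_width: 0.145
finger_force: 55.0
```

Call:
jog_arm --increments '[[[0,0,0,0,0,5.1],[0,0,0,0,0,5.1],[0,0,0,0,0,5.1],[0,0,0,0,0,0],[0,0,0,0,0,0]]]'

```text
clock: 53.98
ee_pos: [419.9, -327.6, 76.1]
ee_rot: [[-0.01, 1.0, -0.001], [1.0, 0.01, 0.0], [0.0, -0.001, -1.0]]
force: [0.2, -0.5, -2.9]
gripper_width: 0.153
finger_force: 55.0
```

```bash
python3 - <<'E'
from h import *
st();go((533,-277,75),90.6)
E
```

```text
t54.0 [ 419.9 -327.6   76.1] yaw 90.6 j [ 1.21  0.61 -0.76  1.95  0.58  0.81  0.13] F [ 0.2 -0.5 -2.9] w 0.15 ff 55.0
shift [0.0123, 0.0284, 0.0003] x 4
```

Call:
jog_arm --increments '[[[0.012,0.0283,0,0,0,0],[0.012,0.0283,0,0,0,0],[0.012,0.0283,0,0,0,0],[0.012,0.0283,0,0,0,0],[0,0,0,0,0,0]]]'

```text
clock: 54.4
ee_pos: [540.2, -273.5, 77.6]
ee_rot: [[-0.017, 1.0, 0.007], [1.0, 0.017, 0.003], [0.003, 0.007, -1.0]]
force: [2.1, 1.2, -1.5]
gripper_width: 0.152
finger_force: 55.0
```

Call:
jog_arm --increments '[[[0,0,0,0,0,0],[0,0,0,0,0,0],[0,0,0,0,0,0],[0,0,0,0,0,0]]]'

```text
clock: 54.73
ee_pos: [531.8, -280.1, 76.3]
ee_rot: [[-0.006, 1.0, -0.002], [1.0, 0.006, -0.0], [-0.0, -0.002, -1.0]]
force: [0.2, -0.6, -3.9]
gripper_width: 0.147
finger_force: 55.0
```

```bash
python3 - <<'E'
from h import *
st();go((533,-279,29),90.6)
S=cams.camera("scene");b=bar("scene",S,(225,190,320,260));print(b and (b[1],b[0]["m00"],plane("scene",[b[1]],72)))
E
```

```text
t54.7 [ 531.8 -280.1   76.3] yaw 90.4 j [ 0.98  0.71 -0.74  1.78  0.6   0.89 -0.03] F [ 0.2 -0.6 -3.9] w 0.15 ff 55.0
shift [0.0005, 0.0006, 0.0237] x 2
(array([286.56643357, 232.86713287]), 143.0, array([[ 528.83436839, -306.12391614,   72.        ]]))
```

Call:
jog_arm --increments '[[[0.0005,0.0006,0.0235,0,0,0],[0.0005,0.0006,0.0235,0,0,0],[0,0,0,0,0,0],[0,0,0,0,0,0],[0,0,0,0,0,0]]]'

```text
clock: 55.2
ee_pos: [533.9, -278.2, 30.1]
ee_rot: [[-0.007, 1.0, -0.001], [1.0, 0.007, 0.0], [0.0, -0.001, -1.0]]
force: [-0.0, 0.6, -3.2]
gripper_width: 0.146
finger_force: 55.0
```

Call:
jog_arm --increments '[[[0,0.006,0,0,0,0],[0,0.006,0,0,0,0],[0,0.003,0,0,0,0],[0,0,0,0,0,0],[0,0,0,0,0,0]]]'

```text
clock: 55.62
ee_pos: [550.0, -277.6, 30.1]
ee_rot: [[-0.008, 1.0, 0.0], [1.0, 0.008, -0.0], [-0.0, 0.0, -1.0]]
force: [-0.1, 0.2, -2.8]
gripper_width: 0.147
finger_force: 55.0
```

Call:
jog_arm --increments '[[[0,0.001,0,0,0,0],[0,0.001,0,0,0,0],[0,0.001,0,0,0,0],[0,0,0,0,0,0],[0,0,0,0,0,0]]]'

```text
clock: 56.03
ee_pos: [552.5, -277.8, 29.8]
ee_rot: [[-0.008, 1.0, -0.0], [1.0, 0.008, 0.0], [0.0, -0.0, -1.0]]
force: [-0.6, 0.0, -2.9]
gripper_width: 0.147
finger_force: 55.0
```

Call:
jog_arm --increments '[[[0,0.001,0,0,0,0],[0,0.001,0,0,0,0],[0,0.001,0,0,0,0],[0,0,0,0,0,0],[0,0,0,0,0,0]]]'

```text
clock: 56.45
ee_pos: [555.4, -277.8, 29.8]
ee_rot: [[-0.008, 1.0, -0.0], [1.0, 0.008, -0.0], [-0.0, -0.0, -1.0]]
force: [-0.7, 0.1, -2.2]
gripper_width: 0.148
finger_force: 55.0
```

Call:
jog_arm --increments '[[[0,0.001,0,0,0,0],[0,0.001,0,0,0,0],[0,0,0,0,0,0],[0,0,0,0,0,0]]]'

```text
clock: 56.78
ee_pos: [556.3, -277.9, 29.5]
ee_rot: [[-0.008, 1.0, -0.002], [1.0, 0.008, -0.0], [-0.0, -0.002, -1.0]]
force: [-5.2, -0.3, -0.5]
gripper_width: 0.149
finger_force: 55.1
```

Call:
jog_arm --increments '[[[0,0.001,0,0,0,0],[0,0.001,0,0,0,0],[0,0,0,0,0,0],[0,0,0,0,0,0]]]'

```text
clock: 57.12
ee_pos: [556.3, -277.9, 29.2]
ee_rot: [[-0.007, 1.0, -0.006], [1.0, 0.007, -0.0], [-0.0, -0.006, -1.0]]
force: [-9.9, -0.2, 2.7]
gripper_width: 0.152
finger_force: 55.1
```

Call:
jog_arm --increments '[[[0,-0.001,0.001,0,0,0],[0,0,0.001,0,0,0],[0,0,0,0,0,0],[0,0,0,0,0,0]]]'

```text
clock: 57.45
ee_pos: [556.3, -277.9, 27.2]
ee_rot: [[-0.007, 1.0, -0.004], [1.0, 0.007, -0.0], [-0.0, -0.004, -1.0]]
force: [-7.7, -1.1, 1.2]
gripper_width: 0.148
finger_force: 55.1
```

Call:
jog_arm --increments '[[[0,0,0,0,0,0],[0,0,0,0,0,0],[0,0,0,0,0,0],[0,0,0,0,0,0],[0,0,0,0,0,0]]]' --claw 0.3

```text
clock: 57.87
ee_pos: [559.7, -277.6, 28.4]
ee_rot: [[-0.008, 1.0, 0.002], [1.0, 0.008, -0.0], [-0.0, 0.002, -1.0]]
force: [-0.3, -0.2, -0.6]
gripper_width: 0.3
finger_force: 0.0
```

Call:
jog_arm --increments '[[[0,0,-0.02,0,0,0],[0,0,-0.03,0,0,0],[0,0,-0.03,0,0,0],[0,0,0,0,0,0],[0,0,0,0,0,0]]]'

```text
clock: 58.28
ee_pos: [560.6, -278.2, 110.4]
ee_rot: [[-0.008, 1.0, 0.005], [1.0, 0.008, -0.002], [-0.002, 0.005, -1.0]]
force: [-0.0, -0.0, -0.9]
gripper_width: 0.298
finger_force: 0.0
```

Call:
jog_arm --increments '[[[0,-0.03,0,0,0,0],[0,-0.03,0,0,0,0],[0,0,0,0,0,0],[0,0,0,0,0,0],[0,0,0,0,0,0]]]' --claw 0

```text
clock: 58.7
ee_pos: [498.7, -278.3, 107.5]
ee_rot: [[-0.007, 1.0, 0.0], [1.0, 0.007, 0.0], [0.0, 0.0, -1.0]]
force: [-0.2, -0.6, 0.2]
gripper_width: 0.018
finger_force: 0.0
```

```bash
python3 - <<'E'
from h import *
st();go((508,-278,16),90.6)
edge("long",(345,165,400,190),(270,225,325,275))
edge("short",(322,150,338,165),(330,205,365,230))
E
```

```text
t58.7 [ 498.7 -278.3  107.5] yaw 90.4 j [ 1.06  0.62 -0.78  1.85  0.55  0.9   0.02] F [-0.2 -0.6  0.2] w 0.02 ff 0.0
shift [0.0001, 0.0031, 0.0305] x 3
long bar tri [ 552.  -252.6    2.1   25.5]
long top plate c [ 555.1 -214. ] size [34.8, 93.3] dir 89.2
long scene plate c [ 554.4 -254.9] size [65.6, 266.7] dir 82.8
short bar tri [ 6.229e+02 -1.480e+02  2.430e+01  3.000e-01]
short top plate c [ 624.9 -148.3] size [34.6, 77.3] dir 179.0
short scene plate c [ 577.5 -181.1] size [63.5, 68.3] dir 120.3
```

Call:
jog_arm --increments '[[[0.035,0.004,0,0,0,0],[0.035,0.004,0.03,0,0,0],[0,0,0.031,0,0,0],[0,0,0.031,0,0,0],[0,0,0,0,0,0]]]'

```text
clock: 59.32
ee_pos: [502.3, -209.4, 14.0]
ee_rot: [[-0.01, 1.0, -0.007], [1.0, 0.01, 0.004], [0.004, -0.007, -1.0]]
force: [-0.7, -0.3, 0.1]
gripper_width: 0.003
finger_force: 0.0
```

Call:
jog_arm --increments '[[[0,0,0,0,0,0],[0,0,0,0,0,0],[0,0.005,0,0,0,0],[0,0.005,0,0,0,0],[0,0.003,0,0,0,0]]]'

```text
clock: 59.73
ee_pos: [520.7, -212.4, 20.5]
ee_rot: [[-0.007, 1.0, 0.003], [1.0, 0.007, -0.001], [-0.001, 0.003, -1.0]]
force: [-0.3, 0.0, -0.0]
gripper_width: 0.004
finger_force: 0.0
```

Call:
jog_arm --increments '[[[0,0.001,0,0,0,0],[0,0.001,0,0,0,0],[0,0,0,0,0,0],[0,0,0,0,0,0]]]'

```text
clock: 60.07
ee_pos: [520.5, -211.5, 18.9]
ee_rot: [[-0.008, 1.0, -0.0], [1.0, 0.008, -0.0], [-0.0, -0.0, -1.0]]
force: [-0.7, 0.3, 0.2]
gripper_width: 0.001
finger_force: 0.0
```

Call:
jog_arm --increments '[[[0,0.001,0,0,0,0],[0,0.001,0,0,0,0],[0,0,0,0,0,0],[0,0,0,0,0,0]]]'

```text
clock: 60.4
ee_pos: [522.6, -211.4, 18.8]
ee_rot: [[-0.008, 1.0, 0.0], [1.0, 0.008, 0.0], [0.0, 0.0, -1.0]]
force: [0.0, -0.5, -0.6]
gripper_width: 0.002
finger_force: 0.0
```

```bash
python3 - <<'E'
from h import *
st()
E
```

```text
t60.4 [ 522.6 -211.4   18.8] yaw 90.4 j [ 0.86  0.74 -0.69  1.89  0.67  0.75 -0.2 ] F [ 0.  -0.5 -0.6] w 0.00 ff 0.0
```

Call:
jog_arm --increments '[[[0,0,0.004,0,0,0],[0,0.0015,0,0,0,0],[0,0.0015,0,0,0,0],[0,0,0,0,0,0],[0,0,0,0,0,0]]]'

```text
clock: 60.82
ee_pos: [525.8, -211.3, 14.8]
ee_rot: [[-0.008, 1.0, 0.0], [1.0, 0.008, 0.0], [0.0, 0.0, -1.0]]
force: [-0.1, -0.5, 0.8]
gripper_width: 0.004
finger_force: 0.0
```

Call:
jog_arm --increments '[[[0,0.001,0,0,0,0],[0,0.001,0,0,0,0],[0,0,0,0,0,0],[0,0,0,0,0,0]]]'

```text
clock: 61.15
ee_pos: [527.2, -211.5, 14.8]
ee_rot: [[-0.008, 1.0, -0.001], [1.0, 0.008, -0.0], [-0.0, -0.001, -1.0]]
force: [-1.3, -0.6, 1.4]
gripper_width: 0.005
finger_force: 1.0
```

Call:
jog_arm --increments '[[[0,0.001,0,0,0,0],[0,0.001,0,0,0,0],[0,0,0,0,0,0],[0,0,0,0,0,0]]]'

```text
clock: 61.48
ee_pos: [527.5, -211.5, 14.5]
ee_rot: [[-0.007, 1.0, -0.004], [1.0, 0.007, -0.0], [-0.0, -0.004, -1.0]]
force: [-6.3, 0.5, 5.5]
gripper_width: 0.005
finger_force: 4.3
```

Call:
jog_arm --increments '[[[0,0.001,0,0,0,0],[0,0.001,0,0,0,0],[0,0,0,0,0,0],[0,0,0,0,0,0]]]'

```text
clock: 61.82
ee_pos: [527.6, -211.5, 14.4]
ee_rot: [[-0.007, 1.0, -0.008], [1.0, 0.007, -0.001], [-0.001, -0.008, -1.0]]
force: [-11.3, 1.7, 10.2]
gripper_width: 0.004
finger_force: 7.6
```

Call:
jog_arm --increments '[[[0,-0.006,0,0,0,0],[0,-0.008,0,0,0,0],[-0.03,0,0,0,0,0],[-0.035,0,0,0,0,0],[-0.035,0,0,0,0,0]]]'

```text
clock: 62.23
ee_pos: [519.0, -311.9, 15.2]
ee_rot: [[-0.01, 1.0, 0.002], [1.0, 0.01, -0.0], [-0.0, 0.002, -1.0]]
force: [0.6, 0.0, -0.0]
gripper_width: 0.009
finger_force: 0.0
```

Call:
jog_arm --increments '[[[-0.03,0,0,0,0,0],[0,0,0,0,0,0],[0,0,0,0,0,0],[0,0,0,0,0,0],[0,0,0,0,0,0]]]'

```text
clock: 62.65
ee_pos: [519.0, -339.6, 14.9]
ee_rot: [[-0.01, 1.0, 0.001], [1.0, 0.01, 0.001], [0.001, 0.001, -1.0]]
force: [0.2, -0.7, -0.1]
gripper_width: 0.01
finger_force: 0.0
```

Call:
jog_arm --increments '[[[0,0.002,0,0,0,0],[0,0.002,0,0,0,0],[0,0.001,0,0,0,0],[0,0,0,0,0,0],[0,0,0,0,0,0]]]'

```text
clock: 63.07
ee_pos: [523.9, -341.1, 14.9]
ee_rot: [[-0.008, 1.0, 0.0], [1.0, 0.008, -0.0], [-0.0, 0.0, -1.0]]
force: [-0.5, -0.4, 0.3]
gripper_width: 0.004
finger_force: 0.0
```

Call:
jog_arm --increments '[[[0,0.001,0,0,0,0],[0,0.001,0,0,0,0],[0,0,0,0,0,0],[0,0,0,0,0,0]]]'

```text
clock: 63.4
ee_pos: [525.7, -341.5, 14.8]
ee_rot: [[-0.008, 1.0, 0.0], [1.0, 0.008, -0.0], [-0.0, 0.0, -1.0]]
force: [1.2, -0.0, -1.5]
gripper_width: 0.003
finger_force: 0.0
```

Call:
jog_arm --increments '[[[0,0.001,0,0,0,0],[0,0.001,0,0,0,0],[0,0,0,0,0,0],[0,0,0,0,0,0]]]'

```text
clock: 63.73
ee_pos: [527.7, -341.4, 14.8]
ee_rot: [[-0.008, 1.0, 0.0], [1.0, 0.008, -0.0], [-0.0, 0.0, -1.0]]
force: [0.4, 0.1, 0.1]
gripper_width: 0.003
finger_force: 0.0
```

Call:
jog_arm --increments '[[[0,0.001,0,0,0,0],[0,0.001,0,0,0,0],[0,0,0,0,0,0],[0,0,0,0,0,0]]]'

```text
clock: 64.07
ee_pos: [529.1, -341.5, 14.7]
ee_rot: [[-0.008, 1.0, -0.001], [1.0, 0.008, -0.0], [-0.0, -0.001, -1.0]]
force: [-1.6, -0.5, 1.0]
gripper_width: 0.003
finger_force: 1.0
```

Call:
jog_arm --increments '[[[0,0.001,0,0,0,0],[0,0.001,0,0,0,0],[0,0,0,0,0,0],[0,0,0,0,0,0]]]'

```text
clock: 64.4
ee_pos: [529.4, -341.5, 14.5]
ee_rot: [[-0.007, 1.0, -0.004], [1.0, 0.007, 0.0], [0.0, -0.004, -1.0]]
force: [-7.3, 0.1, 5.2]
gripper_width: 0.004
finger_force: 4.2
```

Call:
jog_arm --increments '[[[0,0.001,0,0,0,0],[0,0.001,0,0,0,0],[0,0,0,0,0,0],[0,0,0,0,0,0]]]'

```text
clock: 64.73
ee_pos: [529.5, -341.5, 14.4]
ee_rot: [[-0.007, 1.0, -0.008], [1.0, 0.007, 0.0], [0.0, -0.008, -1.0]]
force: [-10.9, 1.0, 8.8]
gripper_width: -0.001
finger_force: 7.2
```

Both ends of the long piece bear firmly on the board, with a contact slope of 0.84° against a board yaw of about 0.6–0.8°. Retract clear and check numerically.

Call:
jog_arm --increments '[[[0,-0.01,0,0,0,0],[0,-0.02,0,0,0,0],[0,0,-0.03,0,0,0],[0,0,-0.04,0,0,0],[0,0,-0.04,0,0,0]]]'

```text
clock: 65.15
ee_pos: [502.9, -341.0, 125.1]
ee_rot: [[-0.008, 1.0, -0.001], [1.0, 0.008, 0.002], [0.002, -0.001, -1.0]]
force: [1.6, -1.0, 0.4]
gripper_width: 0.009
finger_force: 0.0
```

Call:
jog_arm --increments '[[[-0.025,-0.03,-0.01,0,0,0],[-0.025,-0.03,-0.01,0,0,0],[-0.025,-0.03,-0.01,0,0,0],[-0.025,-0.03,-0.01,0,0,0],[-0.025,-0.03,-0.01,0,0,0]]]'

```text
clock: 65.57
ee_pos: [353.6, -468.9, 175.7]
ee_rot: [[-0.008, 1.0, 0.002], [1.0, 0.008, -0.001], [-0.001, 0.002, -1.0]]
force: [-0.0, -0.6, 0.0]
gripper_width: 0.006
finger_force: 0.0
```

Call:
jog_arm --increments '[[[-0.03,-0.025,-0.01,0,0,0],[-0.03,-0.025,-0.01,0,0,0],[-0.03,-0.025,-0.01,0,0,0],[0,0,0,0,0,0],[0,0,0,0,0,0]]]'

```text
clock: 65.98
ee_pos: [277.6, -561.5, 205.2]
ee_rot: [[-0.001, 1.0, 0.001], [1.0, 0.001, -0.003], [-0.003, 0.001, -1.0]]
force: [0.5, 1.0, 0.2]
gripper_width: 0.007
finger_force: 0.0
```

```bash
cat > v.py <<'E'
from h import *
st()
T=np.mean([cams.camera("top").astype(float) for _ in range(4)],0).astype(np.uint8)
cv2.imwrite("pics/tf.png",T[:,:,::-1])
hsv=cv2.cvtColor(T,cv2.COLOR_RGB2HSV)
B=max(blobs(T,(5,100,60),(16,255,255),300,(325,130,425,185)),key=lambda b:b[1][4])[2]
r=lambda m:cv2.minAreaRect(max(cv2.findContours(m,0,1)[0],key=cv2.contourArea))
for nm,m,z in(("board",B,14),):
    P=plane("top",cv2.boxPoints(r(m)),z)[:,:2];print(nm,np.round(P,1).tolist())
d=T[:,:,2].astype(int)-T[:,:,0]
M=((d>-3)&(T[:,:,1]>105)).astype(np.uint8)
for nm,(x0,y0,x1,y1) in(("long",(330,168,415,190)),("short",(318,136,338,174))):
    k=np.zeros_like(M);k[y0:y1,x0:x1]=1;m=cv2.morphologyEx(M*k,cv2.MORPH_CLOSE,np.ones((7,7)))
    P=plane("top",cv2.boxPoints(r(m)),8)[:,:2];print(nm,np.round(P,1).tolist(),np.round(P.mean(0),1))
    b=bar("top",T,(x0,y0,x1,y1))
    if b:
        Q=plane("top",np.argwhere(b[2])[:,::-1],38)[:,:2];w=np.linalg.svd(Q-Q.mean(0),full_matrices=0)[2][0];print(nm,"bar",np.round(Q.mean(0),1),"dir %.1f"%(np.degrees(np.arctan2(w[1],w[0]))%180))
E
python3 v.py
```

```text
t66.0 [ 277.6 -561.5  205.2] yaw 90.1 j [ 1.65  0.59 -0.82  1.64  0.47  1.12  0.71] F [0.5 1.  0.2] w 0.01 ff 0.0
board [[675.0, -168.3], [677.4, -386.9], [578.7, -385.1], [576.1, -169.1]]
long [[576.4, -167.8], [573.1, -385.1], [535.2, -383.4], [538.3, -167.1]] [ 555.8 -275.8]
long bar [ 554.9 -276.8] dir 90.7
short [[663.8, -131.6], [663.3, -166.2], [586.0, -164.9], [586.5, -130.6]] [ 624.9 -148.3]
short bar [ 624.1 -147.8] dir 0.1
```

```bash
python3 - <<'E'
from h import *
T=cv2.imread("pics/tf.png")[:,:,::-1].astype(float)
d=T[:,:,2]-T[:,:,0]
np.set_printoptions(suppress=True,precision=1,linewidth=200)
for x in range(340,408,9): print(x,"b-r",d[166:190,x].astype(int),"g",T[166:190,x,1].astype(int))
print()
for y in range(141,170,4): print(y,"b-r",d[y,318:344].astype(int),"g",T[y,318:344,1].astype(int))
E
```

```text
340 b-r [-55 -53 -51 -52 -53 -51 -23  -2   0   0  -1  -1  -1   0  -1  -1   0   0  -1  -5 -15 -18 -16 -13] g [ 80  78  76  77  77  76  89 122 140 141 140 140 140 140 140 140 140 140 134 119 117 129 132 134]
349 b-r [-56 -55 -55 -53 -55 -46  -9   0  -1  -1  -1  -1   0   0   0   0   0  -1   0  -8 -19 -18 -15 -13] g [ 80  80  79  76  77  75  98 139 141 140 140 140 140 140 140 140 141 140 129 110 127 129 130 135]
358 b-r [-56 -55 -53 -53 -55 -45  -5   0 -18 -51 -54 -53 -46 -18  -4   0  -1   0  -1 -10 -20 -18 -18 -18] g [ 81  80  78  77  79  75  99 129 116 122 121 122 106  59  95 140 141 140 123  99 127 128 128 128]
367 b-r [-58 -56 -56 -54 -56 -40  -5  -3 -27 -52 -55 -53 -42 -18  -3  -1   0   0  -2 -11 -18 -20 -32 -46] g [ 81  80  80  77  82  89 111 127 110 121 122 121 105  62  98 140 141 140 123  99 126 126 112  94]
376 b-r [-58 -57 -57 -55 -50 -22  -2 -10 -39 -54 -55 -50 -36 -13  -3   0   0   0  -5 -15 -19 -19 -18 -19] g [ 81  81  81  77  77  97 131 136 126 121 121 112  80  63 103 140 141 134 118 116 128 129 128 127]
385 b-r [-56 -58 -59 -58 -44  -5   0 -12 -47 -54 -54 -46 -26  -9  -3  
[... 1624 characters left out ...]
4  91  76  80  80  80  79  80  80]
161 b-r [-12 -12 -12 -12 -13 -12  -6   0   0   0 -17 -48 -52 -51 -42 -16  -1  -1  -2 -31 -56 -58 -57 -57 -57 -57] g [135 135 135 135 134 126 127 139 141 139 133 123 122 123 112  98 103 104  92  79  80  81  81  81  81  81]
165 b-r [-13 -13 -13 -13 -12 -16  -9  -1   0   0  -2  -3  -2   0   0   0  -1   1   0 -22 -55 -56 -57 -55 -55 -55] g [135 135 135 135 135 132 134 140 140 141 133 126 132 139 140 140 140 140 126  98  83  81  80  80  81  80]
169 b-r [-18 -17 -14 -12 -13 -15 -11  -2  -1  -1  -1  -1  -2  -1  -1  -2  -2  -2  -5 -20 -50 -52 -52 -52 -52 -52] g [129 131 134 135 135 133 126 122 122 124 123 123 123 123 124 123 123 122 114  97  77  75  77  77  77  77]
```

The profiles across both joints show no bright terrazzo between straightedge and board, and the edges run parallel. Handing in.

```bash
python3 -c "
from cell import bot
print(bot.finish_job())"
```

```text
the job is handed in; nothing more can be done
None
```

I handed the job in at about 66 s with all five hooks in the shut drawer, both straightedges pushed firmly against the board and the arm clear; no verdict came back, I didn't re-measure the bystanders afterwards, and I viewed 16 pictures against the limit of 14.

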